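Close the pressure pot: draw the lid down criss-cross and lock it

TASK

Close the glue pressure pot: screw its four T-bar nuts down clockwise in criss-cross order, each to about half way first (one diagonal pair, then the other pair), then each fully home in the same criss-cross way, so that the lid never cocks but seats flat on its gasket. Then push the loose lock pin from outside through the bracket and the lid's ear until its collar meets the bracket, and let go. Leave the two bottles standing where they are.

Things in the scene. Friction and masses are not known exactly. Their poses are not given: they have to be found in the camera images.
- pot: Fixed round grey pressure pot, 158 mm across its flange, ears to 99 mm from its axis. Origin: centre of its underside on the bench; z up; lock bracket on its -y side; screws 1 to 4 at x, y = (+60,+60), (-60,+60), (-60,-60), (+60,-60) mm. Its steel lid, an ear under each screw, stands 4 mm proud on the gasket. A gauge on the lid's middle reaches 176 mm above the bench, within 25 mm of the pot's axis.
- screw_1 (a joint): Angle (rad) by which the T-bar nut screw_1 (screw_3 is across the lid from it) is screwed down: 0 slack, 0.8 half way, 1.6 fully home at its stop; grows as it turns clockwise seen from above. Quick-acting thread: sinks 3 mm per rad, meets the lid at 0.27. About 0.15 to 0.2 N m turns it; it stays where left.
- screw_1_bar (a point): Centre of the T-bar of screw_1: dark steel bar 64 mm long (this frame's x), 15 mm thick (y), 22 mm high, turning with the nut about an upright 9 mm stud that stands up to 17 mm out of its top. A collar 26 mm across, 10 mm high is below the bar, then the lid. The point is 135 mm above the bench at slack, 130 home. Pinch it across its thickness from above.
- screw_2 (a joint): Angle (rad) by which the T-bar nut screw_2 (screw_4 is across the lid from it) is screwed down: 0 slack, 0.8 half way, 1.6 fully home at its stop; grows as it turns clockwise seen from above. Quick-acting thread: sinks 3 mm per rad, meets the lid at 0.27. About 0.15 to 0.2 N m turns it; it stays where left.
- screw_2_bar (a point): Centre of the T-bar of screw_2: dark steel bar 64 mm long (this frame's x), 15 mm thick (y), 22 mm high, turning with the nut about an upright 9 mm stud that stands up to 17 mm out of its top. A collar 26 mm across, 10 mm high is below the bar, then the lid. The point is 135 mm above the bench at slack, 130 home. Pinch it across its thickness from above.
- screw_3 (a joint): Angle (rad) by which the T-bar nut screw_3 (screw_1 is across the lid from it) is screwed down: 0 slack, 0.8 half way, 1.6 fully home at its stop; grows as it turns clockwise seen from above. Quick-acting thread: sinks 3 mm per rad, meets the lid at 0.27. About 0.15 to 0.2 N m turns it; it stays where left.
- screw_3_bar (a point): Centre of the T-bar of screw_3: dark steel bar 64 mm long (this frame's x), 15 mm thick (y), 22 mm high, turning with the nut about an upright 9 mm stud that stands up to 17 mm out of its top. A collar 26 mm across, 10 mm high is below the bar, then the lid. The point is 135 mm above the bench at slack, 130 home. Pinch it across its thickness from above.
- screw_4 (a joint): Angle (rad) by which the T-bar nut screw_4 (screw_2 is across the lid from it) is screwed down: 0 slack, 0.8 half way, 1.6 fully home at its stop; grows as it turns clockwise seen from above. Quick-acting thread: sinks 3 mm per rad, meets the lid at 0.27. About 0.15 to 0.2 N m turns it; it stays where left.
- screw_4_bar (a point): Centre of the T-bar of screw_4: dark steel bar 64 mm long (this frame's x), 15 mm thick (y), 22 mm high, turning with the nut about an upright 9 mm stud that stands up to 17 mm out of its top. A collar 26 mm across, 10 mm high is below the bar, then the lid. The point is 135 mm above the bench at slack, 130 home. Pinch it across its thickness from above.
- lid (a joint): How far (m) the middle of the lid has gone down on its gasket: 0 standing proud, about 0.0036 fully seated.
- lid_top (a point): Middle of the lid, level with its ears' upper side (113 mm above the bench at the start, 109 seated); z is the lid's own normal.
- bracket_hole (a point): Centre of the mouth of the level lock-pin hole, 12.5 mm across, on the outer (-y) face of the pot's upright bracket plate: 28 mm wide, 6 mm thick, top edge 23 mm above the hole. 121 mm from the pot's axis, 132 mm above the bench. Axes as the pot's: +y runs through the hole towards the pot's middle, z up.
- lid_hole (a point): Centre of the equal hole in the lid's upright ear (26 mm wide, 6 mm thick, top edge 18 mm above the hole; this point in the middle of its thickness), 35 mm inside the bracket's outer face. It is in line with the bracket's hole only when the lid is fully seated.
- pin: The lock pin, about 0.1 kg. Origin under the middle of its handle, on the bench at the start; x towards its tip. Home when its collar meets the bracket (handle centre 25 mm outside the bracket's outer face, tip 55 mm inside); released there it stays, drooping a few degrees.
- pin_handle (a point): Centre of the lock pin's handle: black rounded block 46 mm long (x), 22 mm wide (y), 16 mm high (z), lying flat on the bench at the start. On its +x end a 2 mm collar, 16 mm across, then a round steel shank 10 mm thick, its last 9 mm tapered.
- pin_tip (a point): Tip of the lock pin's shank, 80 mm from the handle's centre along x; axes as pin_handle.
- glue_bottle_mid (a point): Half-way up a glue squeeze bottle, 49 mm across, 156 mm high. Bystander.
- spirit_bottle_mid (a point): Half-way up a white plastic spirit bottle, 82 mm across, 246 mm high. Bystander.
- alu_can_mid (a point): Half-way up a small aluminium can with side handle, 52 x 67 mm, 93 mm high (this point lies up to 7 mm off its middle), standing fast on the bench.
Not all that is in view belongs to the job. Of the things shaped like the pin, the black one is meant. What is shaped like the part that bears glue_bottle_mid but brown is not meant.

How it is judged:
By the outcome, as a careful person would: the job done as asked, in the order asked, and still so for the second after the job is handed in, with the robot touching nothing.
It also fails if it takes over 72 s, if anything falls off the work surface, if the arm or the gripper's body presses on something with over 40 N, if the wrist force passes 120 N, or if a joint passes its speed limit or range.

ROBOT

A 6-joint arm with a two-finger parallel gripper is mounted at the origin on the work surface; the furniture and walls round the work are solid. World frame = base frame: x ahead of the robot, y to its left, z up, the work surface at z = 0. Lengths are in m, angles in rad, forces in N, time in s.
With the tool pointing down it reaches from about 0.25 to 0.775 m from the base axis. Payload 4 kg.
Tool frame: the origin (TCP) lies at the centre of the arm's flange, where the gripper is bolted on; the fingertips stand ahead of it and the grasp point (between the pads) lies 180 mm ahead of it (robot.tcp_to_tips is the z of the fingertips in the tool frame, in m); z points along the fingers, y is the direction in which the jaws open and shut (so a half turn about z gives the same grasp; the last joint's range is limited). The gripper opens to 94 mm and grips with 3 to 60 N. Pads are 16 mm wide; open, the fingers measure 119 mm over their backs; the gripper's body (75 mm by 177 mm) begins 78 mm behind the grasp point.
Start: joints at [-1.278, 0.087, 1.371, -0, 1.684, -0.103], TCP at [0.212, -0.507, 0.405] pointing down, gripper open.
Joint ranges: [-3.1, 3.1], [-0.76, 2.03], [0.27, 2.55], [-1.08, 4.22], [0.17, 2.65], [-2.57, 2.57]. Speed limits (rad/s): [2.79, 2.79, 3.14, 3.14, 3.14, 3.14].

INTERFACE

Orientations are given as [roll, pitch, yaw] about the fixed x, y, z axes, in that order (R = Rz(yaw) Ry(pitch) Rx(roll)).
In Python, from bench import robot gives the robot as it stands.
- The arm moves only by the tool move_arm, never from a script. Its argument "increments" is a list that holds one entry, the list of rows, each a list of 7 numbers: the opening, from 0 (shut) to 1 (fully open), then the shift along the tool's x, y, z as a fraction of full scale, then the turn, a rotation vector about the tool's x, y, z as a fraction of full scale. In form: [[[jaw, dx, dy, dz, rx, ry, rz], ...]]. A call has 1 to 8 rows; each row is the pose to reach, as a shift and turn from the pose commanded when the call began, along the tool's axes at that moment; what a row does not reach only later rows make up. Full scale, the value 1, is 0.1 m for a shift and pi/2 rad for a turn. A row lasts 1/12 s, in which the tool goes at most 41.7 mm and 7.16 degrees, less where a joint would pass 70% of its speed; a pose out of reach is approached as far as the arm can. A call with a number of a shift or a turn outside -1 to 1 is refused whole. A call with a gripper value outside its range is refused whole. The fingers move at their own pace and stop on an object; the grip force is fixed at half the most. Time passes only in rows, so rows that repeat a pose let the fingers close. It gives the time, the measured TCP pose, the force and the opening at its end, in the units of the state.
- robot.get_obs(): the state, without advancing time (a new reading comes with each control period).
- robot.snapshot(name): name is "side" or "top"; returns (picture, depth): 384x512x3 uint8, red, green, blue; 384x512 float32, m along the optical axis (not along the pixel's ray), 0 where there is no reading.
- robot.camera_params(name): a dict with "mtx" (3x3 intrinsics, pixels), "R" (3x3) and "t" (3): a world point X has camera coordinates R X + t. Camera axes: x right, y down, z forward; pixel columns grow to the right and rows downward; lengths in m; the calibration is good to about 2 mm. A picture is of the moment at which its call begins. camera_params takes no time and is no camera call.
- robot.close_job(): hands the job in, once; it reports no verdict.
The state is a dict: "time": time; "joint_positions": joint angles; "qvel": joint speeds; "joint_torque": joint torques, N m; "tool_pos": TCP position; "ee_rot": TCP orientation; "wrist_force": force on the tool from outside, world axes, zero at the start; "wrist_torque": the same for the moment, N m; "width": finger opening in m.
Only numpy, scipy, OpenCV 4.12 (cv2) and the standard library are available. Lean on these libraries where they do the work, as an engineer would, in place of code of your own. Each camera call takes 0.05 s, during which the arm holds its last target.

## Working session

There is one attempt and no reset: what is moved stays moved. The work goes in short steps, Python scripts to look and compute and a tool call to move; the robot and the scene stay as the last step left them, time stands still between calls to the robot, and variables do not carry over. Pictures are saved under pics/ and viewed, and the job is handed in when it is done.

Besides the shell and the picture viewer there is one more tool, called by a JSON object that holds its "op" and its "data". move_arm: Moves the arm, as the interface text tells. Its arguments: {"type":"object","properties":{"increments":{"type":"array","items":{"type":"array","items":{"type":"array","items":{"type":"number","minimum":-1,"maximum":1}}}}},"required":["increments"]}

```bash
ls; mkdir -p pics
python3 - <<'E'
from bench import robot
import cv2,numpy as np
print(robot.get_obs())
for n in("side","top"):
    p,d=robot.snapshot(n)
    cv2.imwrite(f"pics/{n}0.png",p[:,:,::-1]); np.savez(f"{n}0.npz",p=p,d=d)
    c=robot.camera_params(n);print(n,c)
    print(-c["R"].T@c["t"])
print(robot.tcp_to_tips)
E
```

```text
pics
{'time': 0.0, 'joint_positions': array([-1.27812088e+00,  8.79443371e-02,  1.37223046e+00, -1.09630765e-05,
        1.68359967e+00, -1.03115169e-01]), 'qvel': array([-0.00103271, -0.00130642, -0.00142517,  0.00034873,  0.00130518,
       -0.00065638]), 'joint_torque': array([ 4.89009781e-04, -3.40182924e+01, -3.02428436e+01,  7.18543259e-02,
        3.29327141e-02, -1.52680159e-04]), 'tool_pos': array([ 0.21199987, -0.50737861,  0.40352161]), 'ee_rot': array([-3.13942131e+00, -2.13741357e-04,  3.95789167e-01]), 'wrist_force': array([-0.71861812,  0.11177986, -1.36489522]), 'wrist_torque': array([ 0.00945916, -0.00483893, -0.06261979]), 'width': 0.09403121490133595}
side {'mtx': array([[396.58052892,   0.        , 257.43577373],
       [  0.        , 396.58052892, 189.11240481],
       [  0.        ,   0.        ,   1.        ]]), 'R': array([[-0.91341012, -0.4068732 ,  0.01166816],
       [-0.2370255 ,  0.50836892, -0.82787677],
       [ 0.33090914, -0.75895668, -0.56078864]]), 't': array([0.5430979 , 0.22598826, 0.95329566])}
[0.23418185 0.82959668 0.71535086]
top {'mtx': array([[401.17437488,   0.        , 253.88789031],
       [  0.        , 401.17437488, 189.58489076],
       [  0.        ,   0.        ,   1.        ]]), 'R': array([[-0.00602024, -0.99985695, -0.01580643],
       [-0.99473404,  0.00760516, -0.10220741],
       [ 0.102313  ,  0.01510788, -0.99463752]]), 't': array([0.03302955, 0.58743751, 1.12121663])}
[0.46982789 0.01161806 1.17576668]
0.1992
```

View pics/side0.png

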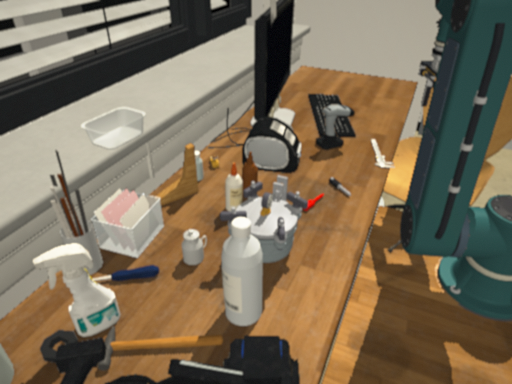

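View pics/top0.png

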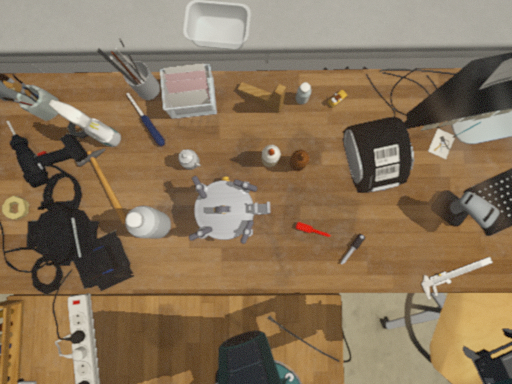

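Run:
```python
import cv2,numpy as np
p=np.load("top0.npz")["p"][:,:,::-1]
cv2.imwrite("pics/c1.png",cv2.resize(p[160:260,175:295],None,fx=6,fy=6,interpolation=cv2.INTER_CUBIC))
cv2.imwrite("pics/c2.png",cv2.resize(p[210:280,285:385],None,fx=7,fy=7,interpolation=cv2.INTER_CUBIC))
p=np.load("side0.npz")["p"][:,:,::-1]
cv2.imwrite("pics/c3.png",cv2.resize(p[160:270,210:360],None,fx=5,fy=5,interpolation=cv2.INTER_CUBIC))
```

```text
(no output)
```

View pics/c1.png

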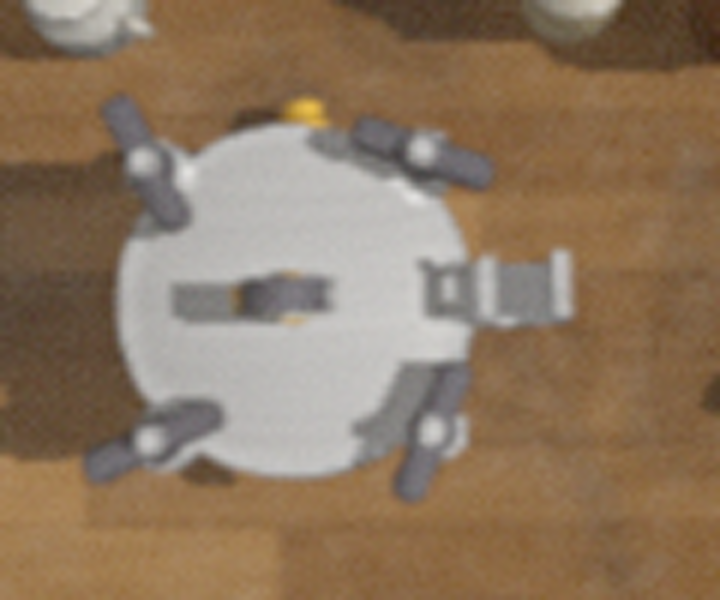

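View pics/c2.png

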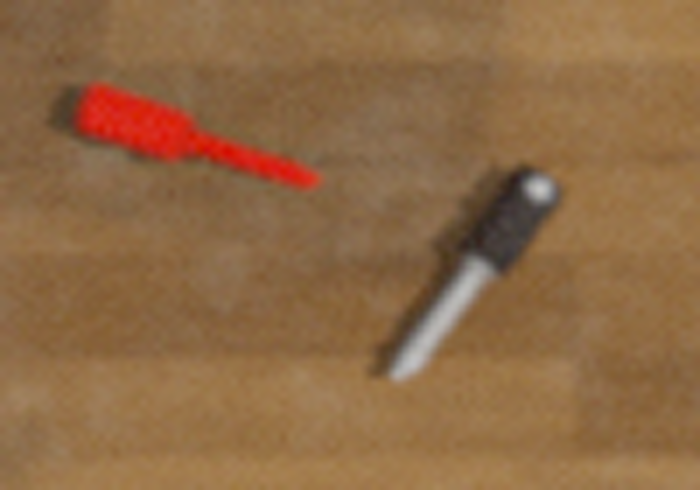

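View pics/c3.png

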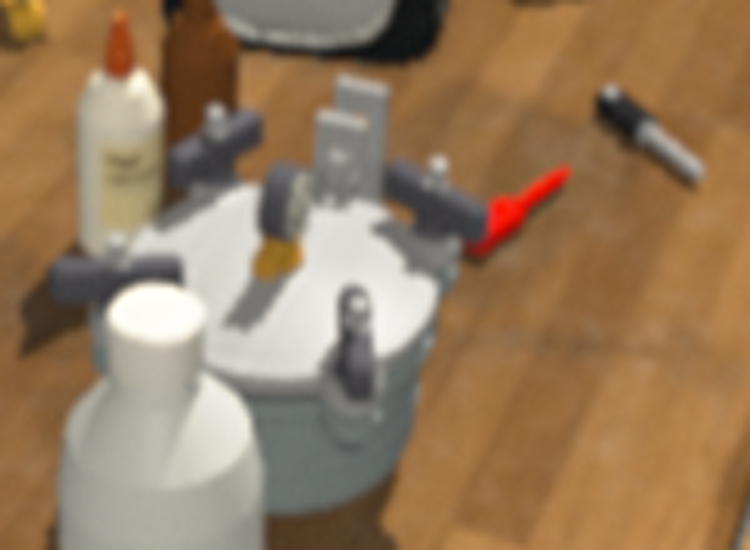

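```bash
cat > h.py <<'E'
import cv2,numpy as np
from bench import robot
C={n:robot.camera_params(n) for n in("side","top")}
def ray(n,u,v,z):
    c=C[n];d=c["R"].T@np.linalg.inv(c["mtx"])@np.array([u,v,1.]);o=-c["R"].T@c["t"]
    return o+d*(z-o[2])/d[2]
def px(n,X):
    c=C[n];q=c["mtx"]@(c["R"]@np.asarray(X,float)+c["t"]);return q[:2]/q[2]
def back(n,us,vs,ds):
    c=C[n];q=np.linalg.inv(c["mtx"])@np.vstack([us,vs,np.ones(len(us))])*ds
    return (c["R"].T@(q-c["t"][:,None])).T
def snap(n,tag):
    p,d=robot.snapshot(n);np.savez(tag+".npz",p=p,d=d);cv2.imwrite(f"pics/{tag}.png",p[:,:,::-1]);return p,d
def cloud(n,p,d):
    v,u=np.mgrid[0:384,0:512];m=d>0
    X=np.full((384,512,3),np.nan);X[m]=back(n,u[m],v[m],d[m]);return X
E
cat > m.py <<'E'
from h import *
a=np.load("top0.npz");p,d=a["p"],a["d"]
X=cloud("top",p,d)
S=[]
for k,(x,y) in {1:(146,162),2:(152,440),3:(433,430),4:(422,150)}.items():
    u,v=175+x/6-.4,160+y/6-.4
    S.append(ray("top",u,v,.158)[:2]); print(k,S[-1],"depth z",X[int(v+.5),int(u+.5),2].round(3))
S=np.array(S);c=S.mean(0);print("centre",c,"radii",np.linalg.norm(S-c,axis=1))
L=np.array([[1,1],[-1,1],[-1,-1],[1,-1]])*.06
r=S-c;th=np.arctan2((L[:,0]*r[:,1]-L[:,1]*r[:,0]).sum(),(L*r).sum());print("yaw",th)
R=np.array([[np.cos(th),-np.sin(th)],[np.sin(th),np.cos(th)]])
P=c+L@R.T;print(P)
# side check of studs
for k in range(4): print("side px",px("side",[*P[k],.158]).round(1))
# bars : points with z in 0.138..0.15 within 36mm of stud, dark
for k in range(4):
    dist=np.hypot(X[...,0]-P[k,0],X[...,1]-P[k,1])
    g=p.astype(int).sum(2)
    m=(dist<.045)&(X[...,2]>.13)&(X[...,2]<.165)&(g<380)
    q=np.array([ray("top",u,v,.146)[:2] for v,u in np.argwhere(m)])
    (cx,cy),(w,h),ang=cv2.minAreaRect((q*1000).astype(np.float32))
    e=np.linalg.eigh(np.cov(q.T))[1][:,1]
    print(k+1,m.sum(),"rect",(cx,cy),w,h,"bar dir deg",np.degrees(np.arctan2(e[1],e[0]))%180,"mean",q.mean(0))
# pin
m=np.zeros((384,512),bool);m[228:268,338:370]=1
sat=p.astype(int)
hand=m&(sat.max(2)<75)
q=np.argwhere(hand);q=np.array([ray("top",u,v,.012)[:2] for v,u in q]);print("handle",len(q),q.mean(0))
hsv=cv2.cvtColor(p,cv2.COLOR_RGB2HSV)
sh=m&(hsv[...,1]<50)&(p.max(2)>90)
q=np.argwhere(sh);qq=np.array([ray("top",u,v,.010)[:2] for v,u in q]);print("shank",len(q),qq.min(0),qq.max(0))
print("tip",ray("top",285+398/7-.4,210+378/7-.4,.008),"butt",ray("top",285+540/7-.4,210+180/7-.4,.012))
for nm,(u,v,z) in {"spirit":(144,219,.246),"glue":(271,150,.156)}.items(): 
    print(nm,X[v,u],ray("top",u,v,z))
E
python3 m.py
```

```text
1 [0.58327091 0.16762783] depth z 0.155
2 [0.46540393 0.16414981] depth z 0.157
3 [0.46888362 0.04569274] depth z 0.157
4 [0.58749729 0.04987963] depth z 0.159
centre [0.52626394 0.1068375 ] radii [0.08333822 0.08359809 0.08385215 0.08362848]
yaw 0.03250691121898496
[[0.58428217 0.16875587]
 [0.46434557 0.16485573]
 [0.46824571 0.04491913]
 [0.58818231 0.04881927]]
side px [233.  207.2]
side px [281.3 219.7]
side px [297.3 191.9]
side px [252.7 181.6]
1 125 rect (584.4251708984375, 170.3819580078125) 63.26129150390625 15.031021118164062 bar dir deg 26.625521483202704 mean [0.58395934 0.1702382 ]
2 123 rect (465.20556640625, 167.0369110107422) 14.890778541564941 63.79830551147461 bar dir deg 114.1778396908522 mean [0.46472305 0.16768104]
3 115 rect (468.1229248046875, 48.13351058959961) 14.874092102050781 61.285926818847656 bar dir deg 158.55376138275514 mean [0.4676957 0.0486475]
4 123 rect (587.6641235351562, 51.57583236694336) 63.08995056152344 15.53014087677002 bar dir deg 69.34678749238114 mean [0.58756756 0.051799  ]
handle 77 [ 0.4376726 -0.2631645]
shank 98 [ 0.37689572 -0.28635482] [ 0.456111   -0.21839068]
tip [ 0.37506293 -0.22004184  0.008     ] butt [ 0.45520898 -0.27955447  0.012     ]
spirit [0.49991751 0.29242453 0.20806803] [0.49873805 0.28141745 0.246     ]
glue [ 0.67689786 -0.01764292  0.15677787] [ 0.67705594 -0.01766526  0.156     ]
```

Candidates for the pin in the top view: the black handle with a steel shank at (352,248), and a red one of the same shape at (312,230). I choose the black one; the crop shows its black handle at the upper right and its tip at (342,264). The four T-bars measure 63x15 mm, as described. Screw 1 is at top px (199,187), and the numbering runs counter-clockwise in the picture, with the bracket on the image right (world -y). I go to screw 1 first.

{"op": "move_arm", "data": {"increments": [[[0.5, 0.86, -0.69, 0, 0, 0, 0], [0.5, 0.86, -0.69, 0, 0, 0, 0], [0.5, 0.86, -0.69, 0, 0, 0, 0]]]}}

```text
time: 0.35
tool_pos: [0.2655, -0.4086, 0.4039]
ee_rot: [-3.139, -0.001, 0.396]
wrist_force: [1.0, -0.0, 0.6]
width: 0.0773
```

{"op": "move_arm", "data": {"increments": [[[0.5, 0.86, -0.69, 0, 0, 0, 0], [0.5, 0.86, -0.69, 0, 0, 0, 0], [0.5, 0.86, -0.69, 0, 0, 0, 0]]]}}

```text
time: 0.6
tool_pos: [0.3183, -0.3111, 0.4043]
ee_rot: [-3.14, -0.001, 0.397]
wrist_force: [0.4, -1.2, 0.1]
width: 0.0573
```

{"op": "move_arm", "data": {"increments": [[[0.5, 0.86, -0.69, 0, 0, 0, 0], [0.5, 0.86, -0.69, 0, 0, 0, 0], [0.5, 0.86, -0.69, 0, 0, 0, 0]]]}}

```text
time: 0.85
tool_pos: [0.371, -0.2142, 0.4044]
ee_rot: [-3.14, -0.001, 0.398]
wrist_force: [0.4, -0.3, 0.3]
width: 0.0472
```

{"op": "move_arm", "data": {"increments": [[[0.5, 0.86, -0.69, 0, 0, 0, 0], [0.5, 0.86, -0.69, 0, 0, 0, 0], [0.5, 0.86, -0.69, 0, 0, 0, 0]]]}}

```text
time: 1.1
tool_pos: [0.4237, -0.1173, 0.4043]
ee_rot: [-3.14, -0.001, 0.398]
wrist_force: [0.0, 0.3, 0.9]
width: 0.0471
```

{"op": "move_arm", "data": {"increments": [[[0.5, 0.86, -0.69, 0, 0, 0, 0], [0.5, 0.86, -0.69, 0, 0, 0, 0], [0.5, 0.86, -0.69, 0, 0, 0, 0]]]}}

```text
time: 1.35
tool_pos: [0.4765, -0.0204, 0.4041]
ee_rot: [-3.14, -0.0, 0.398]
wrist_force: [0.7, -1.3, 0.3]
width: 0.0467
```

{"op": "move_arm", "data": {"increments": [[[0.5, 0.86, -0.69, 0, 0, 0, 0], [0.5, 0.86, -0.69, 0, 0, 0, 0], [0.5, 0.86, -0.69, 0, 0, 0, 0]]]}}

```text
time: 1.6
tool_pos: [0.5294, 0.0765, 0.4038]
ee_rot: [-3.14, 0.0, 0.398]
wrist_force: [0.4, 0.2, -0.1]
width: 0.0467
```

```bash
cat > go.py <<'E'
from h import *
import sys
# usage: go.py x y tool_z psi_deg -> increments in move units from measured pose
from scipy.spatial.transform import Rotation as Ro
S={'1':(.5845,.1698),'2':(.4645,.1662),'3':(.4681,.0462),'4':(.5881,.0498)}
def inc(a):
    o=robot.get_obs();R=Ro.from_euler('xyz',o["ee_rot"])
    x,y=S[a[0]] if a[0] in S else map(float,a[0].split(','))
    z,psi=float(a[1]),np.radians(float(a[2]))
    t=R.inv().apply(np.array([x,y,z])-o["tool_pos"])
    r=(R.inv()*Ro.from_euler('xyz',[np.pi,0,psi])).as_rotvec()
    print("t",round(o["time"],2),"pos",o["tool_pos"].round(4),"psi",np.degrees(o["ee_rot"]).round(2),"w",round(o["width"],4),"F",o["wrist_force"].round(1),"T",o["wrist_torque"].round(2),"q",o["joint_positions"].round(2))
    print("inc",(t/.1).round(3),(r/(np.pi/2)).round(3))
if __name__=="__main__": inc(sys.argv[1:])
E
python3 go.py 1 .385 26.6
```

```text
t 1.6 pos [0.5294 0.0765 0.4038] psi [-1.7993e+02  2.0000e-02  2.2810e+01] w 0.0467 F [ 0.4  0.2 -0.1] T [ 0.04  0.05 -0.02] q [0.04 0.05 1.41 0.   1.68 1.21]
inc [ 0.87  -0.646  0.189] [-0.001  0.    -0.042]
```

{"op": "move_arm", "data": {"increments": [[[0.4, 0.87, -0.646, 0.19, 0, 0, -0.042], [0.4, 0.87, -0.646, 0.19, 0, 0, -0.042], [0.4, 0.87, -0.646, 0.19, 0, 0, -0.042], [0.4, 0.87, -0.646, 0.77, 0, 0, -0.042], [0.4, 0.87, -0.646, 0.77, 0, 0, -0.042], [0.4, 0.87, -0.646, 0.77, 0, 0, -0.042]]]}}

```text
time: 2.1
tool_pos: [0.5827, 0.1671, 0.3206]
ee_rot: [-3.138, 0.012, 0.463]
wrist_force: [-0.9, 0.0, -1.4]
width: 0.037
```

```bash
python3 go.py 1 .327 26.6
python3 - <<'E'
from h import *
p,d=snap("top","t1");cv2.imwrite("pics/t1c.png",cv2.resize(p[130:260,140:300,::-1],None,fx=4.5,fy=4.5,interpolation=cv2.INTER_CUBIC))
p,d=snap("side","s1");cv2.imwrite("pics/s1c.png",cv2.resize(p[130:260,180:340,::-1],None,fx=4.5,fy=4.5,interpolation=cv2.INTER_CUBIC))
E
```

```text
t 2.1 pos [0.5827 0.1671 0.3206] psi [-179.81    0.7    26.53] w 0.037 F [-0.9  0.  -1.4] T [-0.03  0.    0.04] q [ 0.19  0.25  1.36 -0.    1.55  1.29]
inc [ 0.027 -0.016 -0.064] [-0.002  0.008 -0.001]
```

View pics/s1c.png

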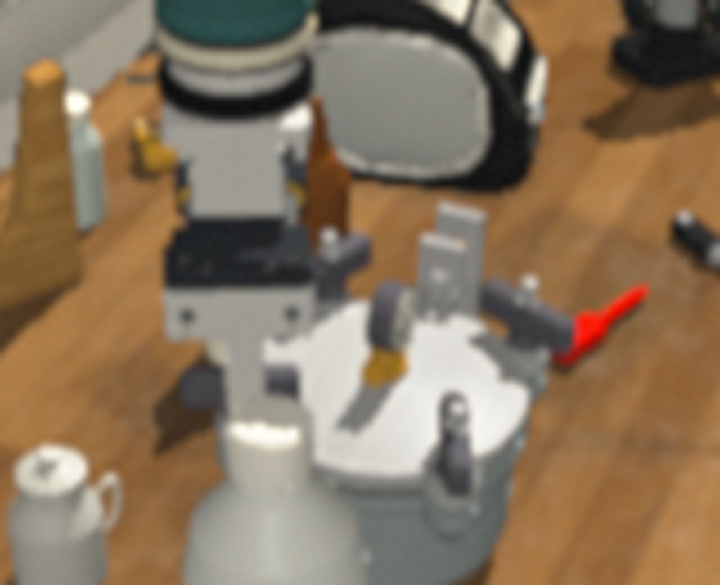

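View pics/t1c.png

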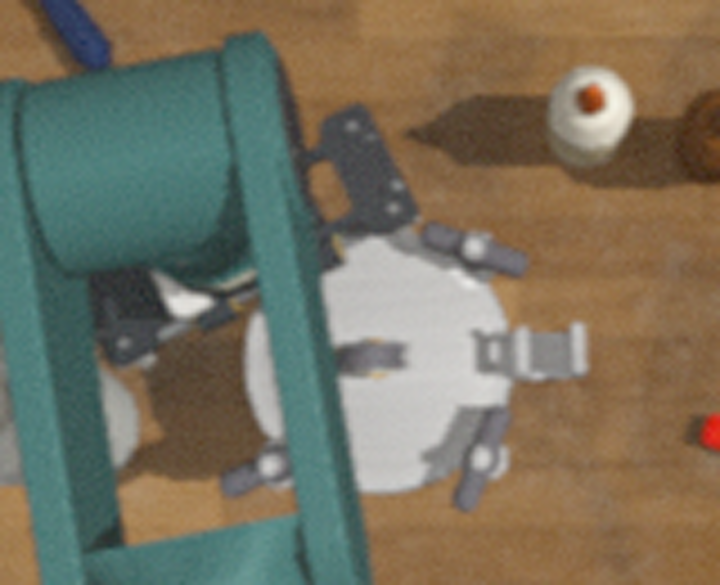

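The side view shows the fingers astride screw 1's bar at crop (250,380). The top view shows the body clear of the spirit bottle at the left edge. I read the settled pose before closing.

```bash
python3 go.py 1 .327 26.6
```

```text
t 2.2 pos [0.5838 0.1666 0.3267] psi [-1.7997e+02  1.4000e-01  2.6460e+01] w 0.0381 F [ 1.1 -0.5  0.7] T [-0.04 -0.03  0.09] q [ 0.18  0.24  1.35 -0.    1.55  1.29]
inc [ 0.021 -0.025 -0.003] [-0.     0.002 -0.002]
```

{"op": "move_arm", "data": {"increments": [[[0.4, 0.02, -0.025, 0, 0, 0, 0], [0.1, 0.02, -0.025, 0, 0, 0, 0], [0, 0.02, -0.025, 0, 0, 0, 0], [0, 0.02, -0.025, 0, 0, 0, 0], [0, 0.02, -0.025, 0, 0, 0, 0], [0, 0.02, -0.025, 0, 0, 0, 0]]]}}

```text
time: 2.7
tool_pos: [0.5842, 0.1707, 0.3292]
ee_rot: [-3.139, -0.002, 0.463]
wrist_force: [-2.6, 3.9, 4.8]
width: 0.0143
```

```bash
python3 go.py 1 .327 26.6
```

```text
t 2.7 pos [0.5842 0.1707 0.3292] psi [-1.7985e+02 -1.3000e-01  2.6510e+01] w 0.0143 F [-2.6  3.9  4.8] T [0.85 0.48 0.02] q [0.19 0.24 1.34 0.   1.55 1.3 ]
inc [-0.002  0.009  0.022] [-0.002 -0.001 -0.001]
```

Gripped at a width of 14.3 mm. I turn it clockwise by 0.8 rad, sinking 2.4 mm as it goes.

{"op": "move_arm", "data": {"increments": [[[0, 0, 0, 0.003, 0, 0, 0.07], [0, 0, 0, 0.006, 0, 0, 0.145], [0, 0, 0, 0.01, 0, 0, 0.22], [0, 0, 0, 0.013, 0, 0, 0.295], [0, 0, 0, 0.017, 0, 0, 0.37], [0, 0, 0, 0.02, 0, 0, 0.445], [0, 0, 0, 0.024, 0, 0, 0.512], [0, 0, 0, 0.024, 0, 0, 0.512]]]}}

```text
time: 3.37
tool_pos: [0.5843, 0.1701, 0.3268]
ee_rot: [-3.14, -0.001, -0.345]
wrist_force: [-2.5, 2.2, 5.7]
width: 0.0147
```

{"op": "move_arm", "data": {"increments": [[[0, 0, 0, 0, 0, 0, 0], [0, 0, 0, 0, 0, 0, 0], [0.3, 0, 0, 0, 0, 0, 0], [0.4, 0, 0, 0, 0, 0, 0], [0.4, 0, 0, 0, 0, 0, 0], [0.4, 0, 0, 0, 0, 0, 0]]]}}

```text
time: 3.87
tool_pos: [0.5846, 0.1694, 0.3246]
ee_rot: [3.141, 0.0, -0.343]
wrist_force: [0.3, 0.2, -0.3]
width: 0.0361
```

```bash
sed -i "s/^S=.*/S={'1':(.5844,.1704),'2':(.4652,.1670),'3':(.4681,.0481),'4':(.5877,.0516)}/" go.py; python3 go.py 3 .385 158.6
```

```text
t 3.87 pos [0.5846 0.1694 0.3246] psi [ 1.7994e+02  2.0000e-02 -1.9630e+01] w 0.0361 F [ 0.3  0.2 -0.3] T [ 0.11  0.   -0.05] q [ 0.19  0.24  1.35 -0.    1.55  2.1 ]
inc [-0.69   1.535 -0.602] [-0.00e+00  1.00e-03 -1.98e+00]
```

{"op": "move_arm", "data": {"increments": [[[0.4, 0, 0, -0.3, 0, 0, 0], [0.4, 0, 0, -0.6, 0, 0, 0], [0.4, -0.3, 0.4, -0.6, 0, 0, -0.07], [0.4, -0.5, 0.7, -0.6, 0, 0, -0.15], [0.4, -0.69, 1, -0.6, 0, 0, -0.23], [0.4, -0.69, 1, -0.6, 0, 0, -0.31], [0.4, -0.69, 1, -0.6, 0, 0, -0.39], [0.4, -0.69, 1, -0.6, 0, 0, -0.45]]]}}

```text
time: 4.53
tool_pos: [0.4853, 0.098, 0.3852]
ee_rot: [3.141, -0.0, 0.369]
wrist_force: [0.4, 0.0, 0.9]
width: 0.0372
```

{"op": "move_arm", "data": {"increments": [[[0.4, 0, 0, 0, 0, 0, -0.63], [0.4, 0, 0, 0, 0, 0, -0.63], [0.4, 0, 0, 0, 0, 0, -0.63], [0.4, 0, 0, 0, 0, 0, -0.63], [0.4, 0, 0, 0, 0, 0, -0.63], [0.4, 0, 0, 0, 0, 0, -0.63], [0.4, 0, 0, 0, 0, 0, -0.63], [0.4, 0, 0, 0, 0, 0, -0.63]]]}}

```text
time: 5.2
tool_pos: [0.4861, 0.0985, 0.3849]
ee_rot: [-3.141, 0.001, 1.36]
wrist_force: [-0.2, -0.8, 0.6]
width: 0.0379
```

```bash
python3 go.py 3 .385 158.6
```

```text
t 5.2 pos [0.4861 0.0985 0.3849] psi [-1.7999e+02  4.0000e-02  7.7910e+01] w 0.0379 F [-0.2 -0.8  0.6] T [-0.03 -0.05 -0.03] q [ 0.09 -0.03  1.53 -0.    1.64  0.3 ]
inc [-0.53 -0.07 -0.  ] [-0.     0.    -0.897]
```

{"op": "move_arm", "data": {"increments": [[[0.4, -0.2, -0.03, 0, 0, 0, -0.62], [0.4, -0.4, -0.05, 0, 0, 0, -0.62], [0.4, -0.53, -0.07, 0, 0, 0, -0.62], [0.4, -0.53, -0.07, 0, 0, 0, -0.62], [0.4, -0.53, -0.07, 0, 0, 0, -0.62], [0.4, -0.53, -0.07, 0, 0, 0, -0.62], [0.4, -0.53, -0.07, 0, 0, 0, -0.62], [0.4, -0.53, -0.07, 0, 0, 0, -0.62]]]}}

```text
time: 5.87
tool_pos: [0.4678, 0.0481, 0.385]
ee_rot: [-3.141, 0.0, 2.333]
wrist_force: [0.5, -0.2, -0.3]
width: 0.0376
```

{"op": "move_arm", "data": {"increments": [[[0.4, 0, 0, 0, 0, 0, -0.277], [0.4, 0, 0, 0, 0, 0, -0.277], [0.4, 0, 0, 0, 0, 0, -0.277], [0.4, 0, 0, 0, 0, 0, -0.277], [0.4, 0, 0, 0.3, 0, 0, -0.277], [0.4, 0, 0, 0.5, 0, 0, -0.277], [0.4, 0, 0, 0.58, 0, 0, -0.277], [0.4, 0, 0, 0.58, 0, 0, -0.277]]]}}

```text
time: 6.53
tool_pos: [0.4671, 0.0483, 0.3246]
ee_rot: [-3.139, -0.005, 2.763]
wrist_force: [-0.5, 0.2, 0.3]
width: 0.0375
```

```bash
python3 go.py 3 .327 158.6
```

```text
t 6.53 pos [0.4671 0.0483 0.3246] psi [-179.87   -0.29  158.3 ] w 0.0375 F [-0.5  0.2  0.3] T [ 0.05 -0.1   0.02] q [-0.02 -0.06  1.68 -0.    1.53 -1.21]
inc [-0.01   0.002 -0.024] [-0.001 -0.003 -0.003]
```

{"op": "move_arm", "data": {"increments": [[[0.1, -0.01, 0, 0, 0, 0, 0], [0, -0.01, 0, 0, 0, 0, 0], [0, -0.01, 0, 0, 0, 0, 0], [0, -0.01, 0, 0, 0, 0, 0], [0, -0.01, 0, 0, 0, 0, 0], [0, -0.01, 0, 0, 0, 0, 0]]]}}

```text
time: 7.03
tool_pos: [0.4688, 0.0471, 0.3288]
ee_rot: [-3.139, 0.003, 2.762]
wrist_force: [-1.6, -5.4, 3.0]
width: 0.0149
```

{"op": "move_arm", "data": {"increments": [[[0, 0, 0, 0.003, 0, 0, 0.07], [0, 0, 0, 0.006, 0, 0, 0.145], [0, 0, 0, 0.01, 0, 0, 0.22], [0, 0, 0, 0.013, 0, 0, 0.295], [0, 0, 0, 0.017, 0, 0, 0.37], [0, 0, 0, 0.02, 0, 0, 0.445], [0, 0, 0, 0.024, 0, 0, 0.512], [0, 0, 0, 0.024, 0, 0, 0.512]]]}}

```text
time: 7.7
tool_pos: [0.4682, 0.0464, 0.3264]
ee_rot: [-3.138, 0.005, 1.954]
wrist_force: [-6.3, -7.2, 5.7]
width: 0.0146
```

{"op": "move_arm", "data": {"increments": [[[0, 0, 0, 0, 0, 0, 0], [0, 0, 0, 0, 0, 0, 0], [0.3, 0, 0, 0, 0, 0, 0], [0.4, 0, 0, 0, 0, 0, 0], [0.4, 0, 0, 0, 0, 0, 0], [0.4, 0, 0, 0, 0, 0, 0], [0.4, 0, 0, -0.3, 0, 0, 0], [0.4, 0, 0, -0.6, 0, 0, 0]]]}}

```text
time: 8.37
tool_pos: [0.4682, 0.0484, 0.3832]
ee_rot: [-3.136, -0.003, 1.959]
wrist_force: [0.9, 0.1, 0.9]
width: 0.0374
```

```bash
python3 go.py 2 .385 114.2
python3 - <<'E'
from h import *
p,d=snap("top","t2");cv2.imwrite("pics/t2c.png",cv2.resize(p[130:260,140:300,::-1],None,fx=4.5,fy=4.5,interpolation=cv2.INTER_CUBIC))
E
```

```text
t 8.37 pos [0.4682 0.0484 0.3832] psi [-1.7970e+02 -1.5000e-01  1.1225e+02] w 0.0374 F [0.9 0.1 0.9] T [-0.01 -0.12 -0.01] q [-0.02 -0.08  1.58  0.    1.65 -0.41]
inc [ 1.11   0.421 -0.017] [-0.003 -0.002 -0.022]
```

View pics/t2c.png

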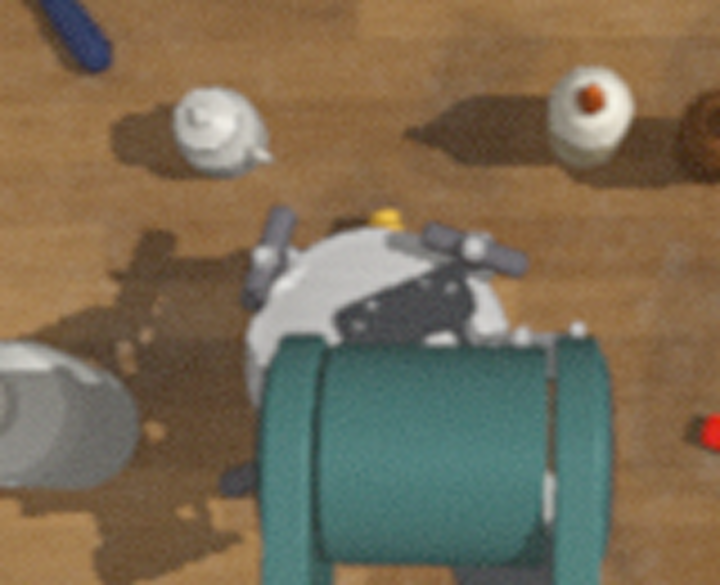

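Screw 1's bar has turned clockwise by about the right amount. The spirit bottle at crop (60,415) is clear of the arm. Next is screw 2.

{"op": "move_arm", "data": {"increments": [[[0.4, 0.35, 0.13, 0, 0, 0, -0.022], [0.4, 0.7, 0.27, 0, 0, 0, -0.022], [0.4, 1, 0.42, 0, 0, 0, -0.022], [0.4, 1, 0.42, 0, 0, 0, -0.022]]]}}

```text
time: 8.75
tool_pos: [0.4695, 0.161, 0.3848]
ee_rot: [3.14, -0.003, 1.999]
wrist_force: [0.4, -0.6, -0.3]
width: 0.0376
```

{"op": "move_arm", "data": {"increments": [[[0.4, 0.11, 0, 0, 0, 0, 0], [0.4, 0.11, 0, 0.3, 0, 0, 0], [0.4, 0.11, 0, 0.5, 0, 0, 0], [0.4, 0.11, 0, 0.57, 0, 0, 0], [0.4, 0.11, 0, 0.57, 0, 0, 0]]]}}

```text
time: 9.17
tool_pos: [0.4645, 0.1661, 0.3254]
ee_rot: [-3.137, -0.001, 1.993]
wrist_force: [0.8, 0.0, 0.3]
width: 0.0374
```

```bash
python3 go.py 2 .327 114.2
python3 - <<'E'
from h import *
p=np.load("t2.npz")["p"];X=cloud("top",p,np.load("t2.npz")["d"])
q=[]
P=(.5844,.1704)
dist=np.hypot(X[...,0]-P[0],X[...,1]-P[1]);g=p.astype(int).sum(2)
m=(dist<.045)&(X[...,2]>.127)&(X[...,2]<.165)&(g<380)
q=np.array([ray("top",u,v,.1436)[:2] for v,u in np.argwhere(m)]);print(cv2.minAreaRect((q*1000).astype(np.float32)))
e=np.linalg.eigh(np.cov(q.T))[1][:,1];print(np.degrees(np.arctan2(e[1],e[0]))%180)
E
```

```text
t 9.17 pos [0.4645 0.1661 0.3254] psi [-1.7971e+02 -5.0000e-02  1.1416e+02] w 0.0374 F [0.8 0.  0.3] T [-0.03 -0.12  0.06] q [ 0.23 -0.01  1.63 -0.    1.53 -0.19]
inc [ 0.006  0.01  -0.016] [-0.003 -0.001 -0.   ]
((584.1676025390625, 170.33541870117188), (16.855709075927734, 62.50484848022461), 69.90949249267578)
160.66248378560397
```

Screw 1 is measured at 46.0° (0.80 rad). On to screw 2.

{"op": "move_arm", "data": {"increments": [[[0.1, 0, 0.01, 0, 0, 0, 0], [0, 0, 0.01, 0, 0, 0, 0], [0, 0, 0.01, 0, 0, 0, 0], [0, 0, 0.01, 0, 0, 0, 0], [0, 0, 0.01, 0, 0, 0, 0], [0, 0, 0.01, 0, 0, 0, 0]]]}}

```text
time: 9.67
tool_pos: [0.4649, 0.1661, 0.3295]
ee_rot: [-3.136, 0.001, 1.993]
wrist_force: [-8.8, -4.1, 7.1]
width: 0.0148
```

{"op": "move_arm", "data": {"increments": [[[0, 0, 0, 0.003, 0, 0, 0.07], [0, 0, 0, 0.006, 0, 0, 0.145], [0, 0, 0, 0.01, 0, 0, 0.22], [0, 0, 0, 0.013, 0, 0, 0.295], [0, 0, 0, 0.017, 0, 0, 0.37], [0, 0, 0, 0.02, 0, 0, 0.445], [0, 0, 0, 0.024, 0, 0, 0.512], [0, 0, 0, 0.024, 0, 0, 0.512]]]}}

```text
time: 10.33
tool_pos: [0.4642, 0.1662, 0.3271]
ee_rot: [-3.136, 0.006, 1.186]
wrist_force: [-11.5, -4.8, 8.4]
width: 0.0144
```

{"op": "move_arm", "data": {"increments": [[[0, 0, 0, 0, 0, 0, 0], [0, 0, 0, 0, 0, 0, 0], [0.3, 0, 0, 0, 0, 0, 0], [0.4, 0, 0, 0, 0, 0, 0], [0.4, 0, 0, 0, 0, 0, 0], [0.4, 0, 0, 0, 0, 0, 0], [0.4, 0, 0, -0.3, 0, 0, 0], [0.4, 0, 0, -0.6, 0, 0, 0]]]}}

```text
time: 11.0
tool_pos: [0.4659, 0.1669, 0.3839]
ee_rot: [-3.137, 0.003, 1.189]
wrist_force: [1.1, -0.0, -0.4]
width: 0.0375
```

```bash
python3 go.py 4 .385 69.3
```

```text
t 11.0 pos [0.4659 0.1669 0.3839] psi [-1.7976e+02  1.7000e-01  6.8120e+01] w 0.0375 F [ 1.1 -0.  -0.4] T [-0.   -0.01 -0.02] q [ 0.23 -0.03  1.53 -0.    1.64  0.61]
inc [-0.616  1.56  -0.016] [-0.003  0.002 -0.013]
```

{"op": "move_arm", "data": {"increments": [[[0.4, -0.13, 0.33, -0.16, 0, 0, 0], [0.4, -0.26, 0.66, -0.16, 0, 0, 0], [0.4, -0.4, 1, -0.16, 0, 0, -0.013], [0.4, -0.4, 1, -0.16, 0, 0, -0.013]]]}}

```text
time: 11.33
tool_pos: [0.5474, 0.0889, 0.4011]
ee_rot: [3.138, 0.002, 1.205]
wrist_force: [-0.9, -0.6, -0.8]
width: 0.0374
```

{"op": "move_arm", "data": {"increments": [[[0.4, -0.12, 0.3, 0, 0, 0, 0], [0.4, -0.216, 0.56, 0, 0, 0, 0], [0.4, -0.216, 0.56, 0.2, 0, 0, 0], [0.4, -0.216, 0.56, 0.5, 0, 0, 0], [0.4, -0.216, 0.56, 0.7, 0, 0, 0], [0.4, -0.216, 0.56, 0.72, 0, 0, 0], [0.4, -0.216, 0.56, 0.72, 0, 0, 0]]]}}

```text
time: 11.92
tool_pos: [0.5884, 0.0529, 0.3277]
ee_rot: [-3.138, 0.001, 1.21]
wrist_force: [0.5, -0.1, -0.4]
width: 0.0376
```

```bash
sed -i "s/'2':(.4652,.1670)/'2':(.4645,.1667)/" go.py; python3 go.py 4 .327 69.3
```

```text
t 11.92 pos [0.5884 0.0529 0.3277] psi [-1.7978e+02  7.0000e-02  6.9300e+01] w 0.0376 F [ 0.5 -0.1 -0.4] T [-0.01 -0.05 -0.  ] q [-0.01  0.21  1.39  0.    1.55  0.35]
inc [-0.014 -0.002  0.007] [-0.002  0.001  0.   ]
```

{"op": "move_arm", "data": {"increments": [[[0.1, -0.01, 0, 0, 0, 0, 0], [0, -0.01, 0, 0, 0, 0, 0], [0, -0.01, 0, 0, 0, 0, 0], [0, -0.01, 0, 0, 0, 0, 0], [0, -0.01, 0, 0, 0, 0, 0], [0, -0.01, 0, 0, 0, 0, 0]]]}}

```text
time: 12.42
tool_pos: [0.5878, 0.0523, 0.3316]
ee_rot: [-3.141, -0.001, 1.21]
wrist_force: [-4.2, 1.8, 5.0]
width: 0.0147
```

{"op": "move_arm", "data": {"increments": [[[0, 0, 0, 0.003, 0, 0, 0.07], [0, 0, 0, 0.006, 0, 0, 0.145], [0, 0, 0, 0.01, 0, 0, 0.22], [0, 0, 0, 0.013, 0, 0, 0.295], [0, 0, 0, 0.017, 0, 0, 0.37], [0, 0, 0, 0.02, 0, 0, 0.445], [0, 0, 0, 0.024, 0, 0, 0.512], [0, 0, 0, 0.024, 0, 0, 0.512]]]}}

```text
time: 13.08
tool_pos: [0.5883, 0.0517, 0.3291]
ee_rot: [3.14, -0.002, 0.404]
wrist_force: [-3.2, -0.0, 6.4]
width: 0.0146
```

{"op": "move_arm", "data": {"increments": [[[0, 0, 0, 0, 0, 0, 0], [0, 0, 0, 0, 0, 0, 0], [0.3, 0, 0, 0, 0, 0, 0], [0.4, 0, 0, 0, 0, 0, 0], [0.4, 0, 0, 0, 0, 0, 0], [0.4, 0, 0, 0, 0, 0, 0], [0.4, 0, 0, -0.3, 0, 0, 0], [0.4, 0, 0, -0.6, 0, 0, 0]]]}}

```text
time: 13.75
tool_pos: [0.5881, 0.0516, 0.3844]
ee_rot: [-3.139, 0.007, 0.406]
wrist_force: [1.0, 0.5, 0.9]
width: 0.0375
```

```bash
cat > bars.py <<'E'
from h import *
import sys
p,d=snap("top",sys.argv[1])
cv2.imwrite(f"pics/{sys.argv[1]}c.png",cv2.resize(p[130:260,140:300,::-1],None,fx=4.5,fy=4.5,interpolation=cv2.INTER_CUBIC))
X=cloud("top",p,d);g=p.astype(int).sum(2);hsv=cv2.cvtColor(p,cv2.COLOR_RGB2HSV)
z0=[26.6,114.2,158.6,69.3]
for k,P in enumerate([(.5844,.1704),(.4645,.1667),(.4681,.0481),(.5877,.0516)]):
    dist=np.hypot(X[...,0]-P[0],X[...,1]-P[1])
    m=(dist<.045)&(X[...,2]>.127)&(X[...,2]<.165)&(g<380)
    if m.sum()<60: print(k+1,"hidden",m.sum());continue
    q=np.array([ray("top",u,v,.1425)[:2] for v,u in np.argwhere(m)]);(c,s,_)=cv2.minAreaRect((q*1000).astype(np.float32))
    e=np.linalg.eigh(np.cov(q.T))[1][:,1];a=np.degrees(np.arctan2(e[1],e[0]))%180
    print(k+1,m.sum(),np.round(c,1),np.round(s,1),"dir",a.round(1),"turned rad",np.radians((z0[k]-a)%180).round(3))
E
python3 go.py 1 .385 160.7; python3 bars.py t3
```

```text
t 13.75 pos [0.5881 0.0516 0.3844] psi [-179.84    0.37   23.25] w 0.0375 F [1.  0.5 0.9] T [ 0.02 -0.07  0.01] q [-0.01  0.18  1.3  -0.    1.66  1.16]
inc [ 0.435 -1.106 -0.006] [-0.006 -0.    -1.527]
1 hidden 23
2 hidden 46
3 113 [469.1  48. ] [14.7 61.8] dir 112.4 turned rad 0.806
4 hidden 47
```

View pics/t3c.png

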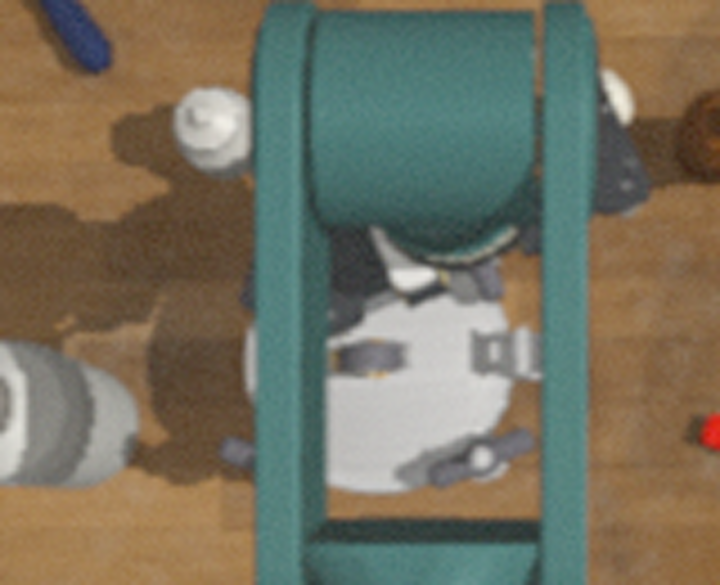

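Screw 3 measures 0.806 rad. The arm hides the others, but each turned 46° in the grip. Now the second round, starting with screw 1.

{"op": "move_arm", "data": {"increments": [[[0.4, 0.13, -0.33, 0, 0, 0, -0.6], [0.4, 0.26, -0.66, 0, 0, 0, -0.6], [0.4, 0.435, -1, 0, 0, 0, -0.6], [0.4, 0.435, -1, 0, 0, 0, -0.6], [0.4, 0.435, -1, 0, 0, 0, -0.6], [0.4, 0.435, -1, 0, 0, 0, -0.6], [0.4, 0.435, -1, 0, 0, 0, -0.6], [0.4, 0.435, -1, 0, 0, 0, -0.6]]]}}

```text
time: 14.47
tool_pos: [0.5891, 0.161, 0.3865]
ee_rot: [3.142, 0.0, 1.354]
wrist_force: [0.4, -0.5, 0.5]
width: 0.0369
```

{"op": "move_arm", "data": {"increments": [[[0.4, 0, 0, 0, 0, 0, -0.62], [0.4, 0, 0, 0, 0, 0, -0.62], [0.4, 0, 0, 0, 0, 0, -0.62], [0.4, 0, 0, 0, 0, 0, -0.62], [0.4, 0, 0, 0, 0, 0, -0.62], [0.4, 0, 0, 0, 0, 0, -0.62], [0.4, 0, 0, 0, 0, 0, -0.62], [0.4, 0, 0, 0, 0, 0, -0.62]]]}}

```text
time: 15.13
tool_pos: [0.5891, 0.1607, 0.3866]
ee_rot: [-3.142, 0.0, 2.328]
wrist_force: [-0.6, 0.2, -0.5]
width: 0.0376
```

```bash
python3 go.py 1 .325 160.7
```

```text
t 15.13 pos [0.5891 0.1607 0.3866] psi [-180.      0.    133.38] w 0.0376 F [-0.6  0.2 -0.5] T [-0.02 -0.13  0.05] q [ 0.17  0.23  1.25 -0.    1.67 -0.58]
inc [0.103 0.032 0.616] [-0.     0.    -0.304]
```

{"op": "move_arm", "data": {"increments": [[[0.4, 0.1, 0.03, 0, 0, 0, -0.304], [0.4, 0.1, 0.03, 0, 0, 0, -0.304], [0.4, 0.1, 0.03, 0, 0, 0, -0.304], [0.4, 0.1, 0.03, 0, 0, 0, -0.304], [0.4, 0.1, 0.03, 0.3, 0, 0, -0.304], [0.4, 0.1, 0.03, 0.5, 0, 0, -0.304], [0.4, 0.1, 0.03, 0.62, 0, 0, -0.304], [0.4, 0.1, 0.03, 0.62, 0, 0, -0.304]]]}}

```text
time: 15.8
tool_pos: [0.5837, 0.1699, 0.3208]
ee_rot: [-3.138, -0.006, 2.799]
wrist_force: [-0.3, -0.6, -0.6]
width: 0.0374
```

```bash
python3 go.py 1 .325 160.7
```

```text
t 15.8 pos [0.5837 0.1699 0.3208] psi [-179.79   -0.35  160.39] w 0.0374 F [-0.3 -0.6 -0.6] T [-0.01 -0.13  0.03] q [ 0.19  0.25  1.35 -0.    1.55 -1.04]
inc [-0.005  0.007 -0.042] [-0.002 -0.004 -0.003]
```

{"op": "move_arm", "data": {"increments": [[[0.1, 0, 0, 0, 0, 0, 0], [0, 0, 0, 0, 0, 0, 0], [0, 0, 0, 0, 0, 0, 0], [0, 0, 0, 0, 0, 0, 0], [0, 0, 0, 0, 0, 0, 0], [0, 0, 0, 0, 0, 0, 0]]]}}

```text
time: 16.3
tool_pos: [0.5847, 0.17, 0.3268]
ee_rot: [3.14, 0.003, 2.799]
wrist_force: [0.3, -0.4, 3.1]
width: 0.0147
```

{"op": "move_arm", "data": {"increments": [[[0, 0, 0, 0.003, 0, 0, 0.07], [0, 0, 0, 0.006, 0, 0, 0.145], [0, 0, 0, 0.01, 0, 0, 0.22], [0, 0, 0, 0.013, 0, 0, 0.295], [0, 0, 0, 0.017, 0, 0, 0.37], [0, 0, 0, 0.02, 0, 0, 0.445], [0, 0, 0, 0.024, 0, 0, 0.51], [0, 0, 0, 0.024, 0, 0, 0.535]]]}}

```text
time: 16.97
tool_pos: [0.5841, 0.1693, 0.3246]
ee_rot: [-3.141, 0.003, 1.956]
wrist_force: [-3.4, -3.8, 6.4]
width: 0.0156
```

{"op": "move_arm", "data": {"increments": [[[0, 0, 0, 0, 0, 0, 0], [0, 0, 0, 0, 0, 0, 0]]]}}

```text
time: 17.13
tool_pos: [0.5842, 0.1692, 0.3246]
ee_rot: [-3.141, 0.003, 1.96]
wrist_force: [-3.2, -4.0, 5.7]
width: 0.0154
```

```bash
python3 go.py 1 .3225 115
```

```text
t 17.13 pos [0.5842 0.1692 0.3246] psi [-179.99    0.19  112.29] w 0.0154 F [-3.2 -4.   5.7] T [-0.82  0.45  0.65] q [ 0.19  0.24  1.35 -0.    1.55 -0.2 ]
inc [0.011 0.007 0.021] [-0.     0.002 -0.03 ]
```

Torque 0.65 N m, past the 0.2 that turns the nut, so screw 1 is at its stop. Release and go to screw 3.

{"op": "move_arm", "data": {"increments": [[[0.3, 0, 0, 0, 0, 0, 0], [0.4, 0, 0, 0, 0, 0, 0], [0.4, 0, 0, 0, 0, 0, 0], [0.4, 0, 0, 0, 0, 0, 0], [0.4, 0, 0, -0.4, 0, 0, 0], [0.4, 0, 0, -0.77, 0, 0, 0], [0.4, 0, 0, -0.77, 0, 0, 0]]]}}

```text
time: 17.72
tool_pos: [0.5849, 0.1704, 0.4082]
ee_rot: [3.128, 0.002, 1.959]
wrist_force: [0.7, -1.0, 1.2]
width: 0.0373
```

```bash
python3 go.py 3 .324 112.5; python3 bars.py t4
```

```text
t 17.72 pos [0.5849 0.1704 0.4082] psi [1.7921e+02 1.4000e-01 1.1224e+02] w 0.0373 F [ 0.7 -1.   1.2] T [ 0.01 -0.13 -0.06] q [ 0.19  0.21  1.22  0.    1.69 -0.2 ]
inc [-0.688 -1.556  0.823] [ 0.009  0.002 -0.003]
1 hidden 24
2 hidden 44
3 114 [469.1  48. ] [14.7 61.8] dir 112.4 turned rad 0.807
4 112 [587.8  51.5] [63.1 14.8] dir 23.8 turned rad 0.793
```

{"op": "move_arm", "data": {"increments": [[[0.4, -0.14, -0.33, 0, 0, 0, 0], [0.4, -0.29, -0.66, 0, 0, 0, 0], [0.4, -0.44, -1, 0, 0, 0, 0], [0.4, -0.44, -1, 0, 0, 0, 0]]]}}

```text
time: 18.1
tool_pos: [0.505, 0.0889, 0.3974]
ee_rot: [-3.135, -0.0, 1.956]
wrist_force: [-0.5, 0.1, 0.4]
width: 0.0374
```

{"op": "move_arm", "data": {"increments": [[[0.4, -0.12, -0.3, 0, 0, 0, 0], [0.4, -0.248, -0.556, 0, 0, 0, 0], [0.4, -0.248, -0.556, 0.1, 0, 0, 0], [0.4, -0.248, -0.556, 0.4, 0, 0, 0], [0.4, -0.248, -0.556, 0.65, 0, 0, 0], [0.4, -0.248, -0.556, 0.75, 0, 0, 0], [0.4, -0.248, -0.556, 0.75, 0, 0, 0], [0.4, -0.248, -0.556, 0.75, 0, 0, 0]]]}}

```text
time: 18.77
tool_pos: [0.4667, 0.0479, 0.3241]
ee_rot: [-3.14, -0.001, 1.959]
wrist_force: [0.0, -1.1, -0.0]
width: 0.0377
```

```bash
python3 go.py 3 .325 112.5; python3 bars.py t5
```

```text
t 18.77 pos [0.4667 0.0479 0.3241] psi [-1.7993e+02 -4.0000e-02  1.1226e+02] w 0.0377 F [ 0.  -1.1 -0. ] T [-0.03 -0.15  0.02] q [-0.02 -0.06  1.68  0.    1.52 -0.41]
inc [-0.004  0.014 -0.009] [-0.001 -0.    -0.003]
1 119 [583.7 170.3] [15.9 63.6] dir 118.5 turned rad 1.537
2 83 [470.3 179. ] [37.9 15.1] dir 67.1 turned rad 0.821
3 hidden 0
4 113 [587.8  51.5] [63.1 14.8] dir 23.8 turned rad 0.794
```

View pics/t5c.png

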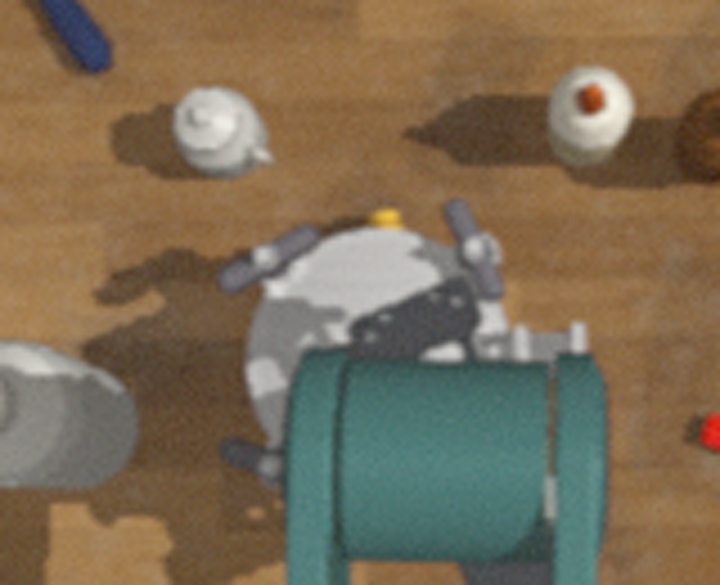

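Run:
```python
from h import *
for tag in("top0","t5"):
    a=np.load(tag+".npz");p,d=a["p"],a["d"];X=cloud("top",p,d)
    for k,P in enumerate([(.5844,.1704),(.4645,.1667),(.4681,.0481),(.5877,.0516)]):
        dist=np.hypot(X[...,0]-P[0],X[...,1]-P[1])
        for lo,hi in((.135,.151),(.128,.152),(.137,.17)):
            m=(dist<.037)&(X[...,2]>lo)&(X[...,2]<hi)
            q=X[m][:,:2]
            if len(q)<40: continue
            w,e=np.linalg.eigh(np.cov(q.T));e=e[:,1]
            print(tag,k+1,m.sum(),X[m][:,2].mean().round(4),(np.degrees(np.arctan2(e[1],e[0]))%180).round(1),np.sqrt(w*12).round(4),q.mean(0).round(4))
```

```text
top0 1 130 0.1445 26.6 [0.0154 0.0651] [0.5839 0.1706]
top0 1 139 0.1437 26.6 [0.0159 0.0654] [0.5838 0.1701]
top0 1 137 0.1455 26.5 [0.0147 0.0628] [0.584  0.1708]
top0 2 137 0.1445 114.6 [0.0154 0.0652] [0.4651 0.1672]
top0 2 139 0.1443 114.6 [0.0156 0.0652] [0.465  0.1671]
top0 2 145 0.1455 114.6 [0.0148 0.0632] [0.4652 0.167 ]
top0 3 134 0.1445 158.7 [0.0154 0.0647] [0.4687 0.0479]
top0 3 135 0.1444 158.7 [0.0154 0.0644] [0.4687 0.0478]
top0 3 143 0.1455 158.6 [0.0148 0.0625] [0.4688 0.0479]
top0 4 131 0.1449 70.1 [0.0153 0.0647] [0.5882 0.0518]
top0 4 139 0.1442 69.9 [0.0158 0.0648] [0.5878 0.0517]
top0 4 140 0.1459 70.3 [0.0149 0.0623] [0.5884 0.0521]
t5 1 125 0.1404 118.6 [0.0145 0.0645] [0.5841 0.1715]
t5 1 138 0.1395 118.3 [0.0153 0.0647] [0.584  0.1708]
t5 1 126 0.142 119.0 [0.0134 0.0624] [0.5842 0.1716]
t5 2 73 0.1426 67.2 [0.0156 0.0359] [0.4705 0.1807]
t5 2 75 0.1422 67.0 [0.0159 0.0357] [0.4707 0.1807]
t5 2 82 0.1445 67.2 [0.0146 0.0377] [0.4698 0.1792]
t5 4 128 0.1424 23.7 [0.0154 0.0649] [0.5881 0.0516]
t5 4 129 0.1423 23.7 [0.0153 0.0653] [0.5879 0.0515]
t5 4 135 0.1436 23.8 [0.0147 0.0621] [0.5882 0.0518]
```

Screw 1's bar reads about 118.5° (1.54 rad), near home but perhaps slightly short, so I will recheck it. Now screw 3, with torque readings along the way.

{"op": "move_arm", "data": {"increments": [[[0.1, 0, 0.01, 0, 0, 0, 0], [0, 0, 0.01, 0, 0, 0, 0], [0, 0, 0.01, 0, 0, 0, 0], [0, 0, 0.01, 0, 0, 0, 0], [0, 0, 0.01, 0, 0, 0, 0], [0, 0, 0.01, 0, 0, 0, 0]]]}}

```text
time: 19.32
tool_pos: [0.467, 0.0477, 0.3256]
ee_rot: [-3.141, 0.001, 1.959]
wrist_force: [-3.1, -2.3, 5.4]
width: 0.0151
```

{"op": "move_arm", "data": {"increments": [[[0, 0, 0, 0.003, 0, 0, 0.07], [0, 0, 0, 0.006, 0, 0, 0.145], [0, 0, 0, 0.01, 0, 0, 0.22], [0, 0, 0, 0.013, 0, 0, 0.295], [0, 0, 0, 0.017, 0, 0, 0.37], [0, 0, 0, 0.02, 0, 0, 0.43], [0, 0, 0, 0.02, 0, 0, 0.43]]]}}

```text
time: 19.9
tool_pos: [0.4671, 0.0477, 0.3237]
ee_rot: [3.141, 0.001, 1.28]
wrist_force: [-3.4, -1.2, 5.6]
width: 0.0147
```

```bash
python3 go.py 3 .3225 67
```

```text
t 19.9 pos [0.4671 0.0477 0.3237] psi [1.7996e+02 4.0000e-02 7.3350e+01] w 0.0147 F [-3.4 -1.2  5.6] T [-0.27  0.59  0.05] q [-0.02 -0.06  1.68 -0.    1.52  0.27]
inc [0.006 0.008 0.012] [0.    0.    0.071]
```

{"op": "move_arm", "data": {"increments": [[[0, 0, 0, 0.002, 0, 0, 0.04], [0, 0, 0, 0.004, 0, 0, 0.08], [0, 0, 0, 0.004, 0, 0, 0.08]]]}}

```text
time: 20.15
tool_pos: [0.4671, 0.0476, 0.3235]
ee_rot: [3.14, 0.001, 1.157]
wrist_force: [-3.9, -1.7, 5.9]
width: 0.0155
```

```bash
python3 go.py 3 .3225 67
```

```text
t 20.15 pos [0.4671 0.0476 0.3235] psi [1.7994e+02 8.0000e-02 6.6310e+01] w 0.0155 F [-3.9 -1.7  5.9] T [-0.47  0.71  0.73] q [-0.02 -0.06  1.68 -0.    1.52  0.39]
inc [0.009 0.007 0.01 ] [ 0.001  0.001 -0.008]
```

{"op": "move_arm", "data": {"increments": [[[0, 0, 0, 0, 0, 0, 0.03], [0, 0, 0, 0, 0, 0, 0.03], [0, 0, 0, 0, 0, 0, 0.03]]]}}

```text
time: 20.4
tool_pos: [0.4671, 0.0476, 0.3236]
ee_rot: [3.14, 0.001, 1.113]
wrist_force: [-3.2, -2.3, 6.6]
width: 0.0157
```

```bash
python3 go.py 3 .3225 67
```

```text
t 20.4 pos [0.4671 0.0476 0.3236] psi [1.7993e+02 9.0000e-02 6.3770e+01] w 0.0157 F [-3.2 -2.3  6.6] T [-0.49  0.71  0.86] q [-0.02 -0.06  1.68 -0.    1.52  0.44]
inc [0.009 0.007 0.011] [ 0.001  0.001 -0.036]
```

The torque jumps from 0.05 to 0.73 and then 0.86 N m, so screw 3 is at its stop. On to screw 2.

{"op": "move_arm", "data": {"increments": [[[0.3, 0, 0, 0, 0, 0, -0.03], [0.4, 0, 0, 0, 0, 0, -0.03], [0.4, 0, 0, 0, 0, 0, -0.03], [0.4, 0, 0, 0, 0, 0, -0.03], [0.4, 0, 0, -0.4, 0, 0, -0.03], [0.4, 0, 0, -0.63, 0, 0, -0.03], [0.4, 0, 0, -0.63, 0, 0, -0.03], [0.4, 0, 0, -0.63, 0, 0, -0.03]]]}}

```text
time: 21.07
tool_pos: [0.4676, 0.0479, 0.3868]
ee_rot: [3.138, -0.001, 1.157]
wrist_force: [-0.9, 0.4, -0.9]
width: 0.0373
```

```bash
python3 go.py 2 .325 68; python3 bars.py t6
```

```text
t 21.07 pos [0.4676 0.0479 0.3868] psi [ 1.7979e+02 -9.0000e-02  6.6300e+01] w 0.0373 F [-0.9  0.4 -0.9] T [ 0.01 -0.06  0.01] q [-0.02 -0.09  1.58  0.    1.64  0.4 ]
inc [ 1.074 -0.508  0.617] [ 0.002 -0.001 -0.019]
1 121 [583.7 170.3] [16.4 63.7] dir 118.1 turned rad 1.545
2 hidden 46
3 hidden 0
4 62 [598.6  56.2] [39.6 14.8] dir 20.3 turned rad 0.855
```

{"op": "move_arm", "data": {"increments": [[[0.4, 0.33, -0.16, 0, 0, 0, -0.019], [0.4, 0.66, -0.32, 0, 0, 0, -0.019], [0.4, 1, -0.5, 0, 0, 0, -0.019], [0.4, 1, -0.5, 0, 0, 0, -0.019]]]}}

```text
time: 21.45
tool_pos: [0.4605, 0.1643, 0.383]
ee_rot: [-3.137, -0.001, 1.194]
wrist_force: [0.1, -0.7, -0.8]
width: 0.0373
```

{"op": "move_arm", "data": {"increments": [[[0.4, 0.074, -0.01, 0, 0, 0, 0], [0.4, 0.074, -0.01, 0.3, 0, 0, 0], [0.4, 0.074, -0.01, 0.5, 0, 0, 0], [0.4, 0.074, -0.01, 0.61, 0, 0, 0], [0.4, 0.074, -0.01, 0.61, 0, 0, 0], [0.4, 0.074, -0.01, 0.61, 0, 0, 0]]]}}

```text
time: 21.95
tool_pos: [0.4636, 0.1661, 0.3235]
ee_rot: [-3.14, 0.001, 1.186]
wrist_force: [0.1, -0.5, 0.4]
width: 0.0375
```

```bash
python3 go.py 2 .325 68; python3 bars.py t7
```

```text
t 21.95 pos [0.4636 0.1661 0.3235] psi [-1.7992e+02  7.0000e-02  6.7960e+01] w 0.0375 F [ 0.1 -0.5  0.4] T [-0.02 -0.04 -0.04] q [ 0.23 -0.01  1.63 -0.    1.52  0.61]
inc [ 0.009  0.006 -0.015] [-0.001  0.001 -0.   ]
1 119 [583.9 170.5] [16.3 63.6] dir 117.6 turned rad 1.553
2 hidden 14
3 107 [468.9  47.5] [61.7 14.6] dir 74.4 turned rad 1.469
4 114 [587.8  51.5] [63.1 14.8] dir 23.8 turned rad 0.793
```

{"op": "move_arm", "data": {"increments": [[[0.1, 0.01, 0.006, 0, 0, 0, 0], [0, 0.01, 0.006, 0, 0, 0, 0], [0, 0.01, 0.006, 0, 0, 0, 0], [0, 0.01, 0.006, 0, 0, 0, 0], [0, 0.01, 0.006, 0, 0, 0, 0], [0, 0.01, 0.006, 0, 0, 0, 0]]]}}

```text
time: 22.5
tool_pos: [0.4639, 0.1679, 0.3253]
ee_rot: [-3.14, -0.001, 1.188]
wrist_force: [-4.4, 2.0, 5.4]
width: 0.0151
```

{"op": "move_arm", "data": {"increments": [[[0, 0, 0, 0.003, 0, 0, 0.07], [0, 0, 0, 0.006, 0, 0, 0.145], [0, 0, 0, 0.01, 0, 0, 0.22], [0, 0, 0, 0.013, 0, 0, 0.295], [0, 0, 0, 0.017, 0, 0, 0.37], [0, 0, 0, 0.02, 0, 0, 0.43], [0, 0, 0, 0.02, 0, 0, 0.43]]]}}

```text
time: 23.08
tool_pos: [0.4643, 0.1676, 0.3232]
ee_rot: [3.141, -0.0, 0.509]
wrist_force: [-3.5, 0.5, 4.1]
width: 0.0151
```

```bash
python3 go.py 2 .3225 22
```

```text
t 23.08 pos [0.4643 0.1676 0.3232] psi [ 1.7998e+02 -3.0000e-02  2.9180e+01] w 0.0151 F [-3.5  0.5  4.1] T [0.03 0.59 0.09] q [ 0.23 -0.01  1.63 -0.    1.52  1.29]
inc [-0.002  0.009  0.007] [ 0.   -0.    0.08]
```

{"op": "move_arm", "data": {"increments": [[[0, 0, 0, 0.002, 0, 0, 0.04], [0, 0, 0, 0.002, 0, 0, 0.04]]]}}

```text
time: 23.25
tool_pos: [0.4643, 0.1676, 0.3231]
ee_rot: [3.141, -0.001, 0.448]
wrist_force: [-3.0, 0.2, 5.2]
width: 0.0148
```

```bash
python3 go.py 2 .3225 22
```

```text
t 23.25 pos [0.4643 0.1676 0.3231] psi [ 1.7997e+02 -3.0000e-02  2.5690e+01] w 0.0148 F [-3.   0.2  5.2] T [0.04 0.62 0.34] q [ 0.23 -0.01  1.63 -0.    1.52  1.35]
inc [-0.002  0.009  0.006] [ 0.    -0.     0.041]
```

{"op": "move_arm", "data": {"increments": [[[0, 0, 0, 0.002, 0, 0, 0.06], [0, 0, 0, 0.002, 0, 0, 0.06]]]}}

```text
time: 23.42
tool_pos: [0.4644, 0.1677, 0.3231]
ee_rot: [3.141, -0.001, 0.354]
wrist_force: [-2.6, 0.3, 5.0]
width: 0.0154
```

```bash
python3 go.py 2 .3225 22
```

```text
t 23.42 pos [0.4644 0.1677 0.3231] psi [ 1.7996e+02 -8.0000e-02  2.0300e+01] w 0.0154 F [-2.6  0.3  5. ] T [0.04 0.52 0.71] q [ 0.23 -0.01  1.63 -0.    1.52  1.45]
inc [-0.002  0.01   0.006] [ 0.    -0.001 -0.019]
```

{"op": "move_arm", "data": {"increments": [[[0.3, 0, 0, 0, 0, 0, 0], [0.4, 0, 0, 0, 0, 0, 0], [0.4, 0, 0, 0, 0, 0, 0], [0.4, 0, 0, 0, 0, 0, 0], [0.4, 0, 0, -0.4, 0, 0, -0.03], [0.4, 0, 0, -0.77, 0, 0, -0.03], [0.4, 0, 0, -0.77, 0, 0, -0.03], [0.4, 0, 0, -0.77, 0, 0, -0.03]]]}}

```text
time: 24.08
tool_pos: [0.4649, 0.1675, 0.4016]
ee_rot: [3.14, -0.006, 0.402]
wrist_force: [-0.3, 0.3, 0.8]
width: 0.0373
```

```bash
python3 go.py 4 .325 23.7
```

```text
t 24.08 pos [0.4649 0.1675 0.4016] psi [179.92  -0.35  23.02] w 0.0373 F [-0.3  0.3  0.8] T [0.03 0.   0.05] q [ 0.23 -0.04  1.51 -0.    1.67  1.4 ]
inc [0.672 1.546 0.773] [ 0.001 -0.004 -0.008]
```

{"op": "move_arm", "data": {"increments": [[[0.4, 0.14, 0.33, 0, 0, 0, -0.008], [0.4, 0.28, 0.66, 0, 0, 0, -0.008], [0.4, 0.43, 1, 0, 0, 0, -0.008], [0.4, 0.43, 1, 0, 0, 0, -0.008]]]}}

```text
time: 24.42
tool_pos: [0.5461, 0.0884, 0.3956]
ee_rot: [3.14, 0.003, 0.409]
wrist_force: [-1.0, -0.1, -0.2]
width: 0.0377
```

{"op": "move_arm", "data": {"increments": [[[0.4, 0.12, 0.3, 0, 0, 0, 0], [0.4, 0.242, 0.546, 0, 0, 0, 0], [0.4, 0.242, 0.546, 0.1, 0, 0, 0], [0.4, 0.242, 0.546, 0.4, 0, 0, 0], [0.4, 0.242, 0.546, 0.65, 0, 0, 0], [0.4, 0.242, 0.546, 0.76, 0, 0, 0], [0.4, 0.242, 0.546, 0.76, 0, 0, 0], [0.4, 0.242, 0.546, 0.76, 0, 0, 0]]]}}

```text
time: 25.08
tool_pos: [0.5868, 0.0526, 0.3219]
ee_rot: [-3.141, 0.002, 0.415]
wrist_force: [-0.3, -0.2, 0.1]
width: 0.0379
```

```bash
python3 go.py 4 .325 23.7; python3 bars.py t8
```

```text
t 25.08 pos [0.5868 0.0526 0.3219] psi [-1.7994e+02  1.2000e-01  2.3790e+01] w 0.0379 F [-0.3 -0.2  0.1] T [-0.02 -0.06  0.01] q [-0.01  0.2   1.4   0.    1.54  1.15]
inc [ 0.005  0.013 -0.031] [-0.001  0.001  0.001]
1 86 [578.3 181.2] [16.4 39.3] dir 122.5 turned rad 1.468
2 61 [474.5 171.1] [41.4 16. ] dir 15.0 turned rad 1.732
3 106 [468.9  47.5] [61.7 14.6] dir 74.5 turned rad 1.468
4 hidden 28
```

{"op": "move_arm", "data": {"increments": [[[0.1, 0, 0.012, -0.02, 0, 0, 0], [0, 0, 0.012, -0.02, 0, 0, 0], [0, 0, 0.012, -0.02, 0, 0, 0], [0, 0, 0.012, -0.02, 0, 0, 0], [0, 0, 0.012, -0.02, 0, 0, 0], [0, 0, 0.012, -0.02, 0, 0, 0]]]}}

```text
time: 25.63
tool_pos: [0.5879, 0.0513, 0.3262]
ee_rot: [3.141, -0.002, 0.415]
wrist_force: [0.0, 0.9, 4.5]
width: 0.0147
```

{"op": "move_arm", "data": {"increments": [[[0, 0, 0, 0.003, 0, 0, 0.07], [0, 0, 0, 0.006, 0, 0, 0.145], [0, 0, 0, 0.01, 0, 0, 0.22], [0, 0, 0, 0.013, 0, 0, 0.295], [0, 0, 0, 0.017, 0, 0, 0.37], [0, 0, 0, 0.02, 0, 0, 0.43], [0, 0, 0, 0.02, 0, 0, 0.43]]]}}

```text
time: 26.22
tool_pos: [0.5879, 0.0507, 0.3243]
ee_rot: [3.141, -0.002, -0.264]
wrist_force: [-0.7, -1.0, 4.8]
width: 0.0146
```

```bash
python3 go.py 4 .3225 -22
```

```text
t 26.22 pos [0.5879 0.0507 0.3243] psi [ 1.7997e+02 -1.4000e-01 -1.5120e+01] w 0.0146 F [-0.7 -1.   4.8] T [0.   0.17 0.02] q [-0.01  0.2   1.4  -0.    1.54  1.83]
inc [-0.004 -0.008  0.018] [ 0.    -0.002  0.076]
```

{"op": "move_arm", "data": {"increments": [[[0, 0, 0, 0.002, 0, 0, 0.06], [0, 0, 0, 0.002, 0, 0, 0.09], [0, 0, 0, 0.002, 0, 0, 0.09], [0, 0, 0, 0.002, 0, 0, 0.09]]]}}

```text
time: 26.55
tool_pos: [0.5879, 0.0507, 0.324]
ee_rot: [3.141, -0.002, -0.4]
wrist_force: [-0.9, -1.1, 5.6]
width: 0.0152
```

```bash
python3 go.py 4 .3225 -22
```

```text
t 26.55 pos [0.5879 0.0507 0.324 ] psi [ 1.7996e+02 -1.4000e-01 -2.2920e+01] w 0.0152 F [-0.9 -1.1  5.6] T [-0.15  0.24  0.64] q [-0.01  0.2   1.4  -0.    1.54  1.96]
inc [-0.005 -0.008  0.015] [ 0.    -0.002 -0.01 ]
```

{"op": "move_arm", "data": {"increments": [[[0, 0, 0, 0, 0, 0, 0.04], [0, 0, 0, 0, 0, 0, 0.04], [0, 0, 0, 0, 0, 0, 0.04]]]}}

```text
time: 26.8
tool_pos: [0.588, 0.0506, 0.324]
ee_rot: [3.141, -0.003, -0.462]
wrist_force: [-0.4, -0.5, 5.2]
width: 0.0154
```

```bash
python3 go.py 4 .3225 -22
```

```text
t 26.8 pos [0.588  0.0506 0.324 ] psi [179.98  -0.18 -26.48] w 0.0154 F [-0.4 -0.5  5.2] T [-0.19  0.12  0.82] q [-0.01  0.2   1.4  -0.    1.54  2.02]
inc [-0.007 -0.007  0.015] [ 0.    -0.002 -0.05 ]
```

At the stop again (0.64, then 0.82 N m). Release, lift and retreat towards the pin to look at all four bars.

{"op": "move_arm", "data": {"increments": [[[0.3, 0, 0, 0, 0, 0, 0], [0.4, 0, 0, 0, 0, 0, 0], [0.4, 0, 0, 0, 0, 0, 0], [0.4, 0, 0, 0, 0, 0, 0], [0.4, 0, 0, -0.4, 0, 0, 0], [0.4, 0, 0, -0.77, 0, 0, 0], [0.4, 0, 0, -0.77, 0, 0, 0]]]}}

```text
time: 27.38
tool_pos: [0.5884, 0.051, 0.4078]
ee_rot: [-3.136, -0.012, -0.465]
wrist_force: [0.9, 0.2, 1.5]
width: 0.0378
```

{"op": "move_arm", "data": {"increments": [[[0.4, 0, 0.9, 0, 0, 0, -0.2], [0.4, 0, 0.9, 0, 0, 0, -0.2], [0.4, 0, 0.9, 0, 0, 0, -0.2]]]}}

```text
time: 27.63
tool_pos: [0.5459, -0.0323, 0.3997]
ee_rot: [3.139, 0.0, -0.148]
wrist_force: [1.3, -0.3, 1.3]
width: 0.0378
```

{"op": "move_arm", "data": {"increments": [[[0.4, 0.2, 0.9, 0, 0, 0, -0.2], [0.4, 0.2, 0.9, 0, 0, 0, -0.2], [0.4, 0.2, 0.9, 0, 0, 0, -0.2]]]}}

```text
time: 27.88
tool_pos: [0.5533, -0.1251, 0.3992]
ee_rot: [3.139, 0.001, 0.165]
wrist_force: [0.1, 0.0, -0.2]
width: 0.0378
```

{"op": "move_arm", "data": {"increments": [[[0.4, 0.2, 0.9, 0, 0, 0, -0.2], [0.4, 0.2, 0.9, 0, 0, 0, -0.2], [0.4, 0.2, 0.9, 0, 0, 0, -0.2]]]}}

```text
time: 28.13
tool_pos: [0.5888, -0.2121, 0.3978]
ee_rot: [3.14, 0.002, 0.478]
wrist_force: [-1.0, -0.4, -0.1]
width: 0.0378
```

```bash
python3 go.py 4 .3225 -22; python3 bars.py t9
python3 - <<'E'
from h import *
p,d=snap("side","s9");cv2.imwrite("pics/s9c.png",cv2.resize(p[150:270,200:360,::-1],None,fx=5,fy=5,interpolation=cv2.INTER_CUBIC))
# lid surface plane vs start
for t in("top0","t9"):
    a=np.load(t+".npz");X=cloud("top",a["p"],a["d"])
    r=np.hypot(X[...,0]-.5263,X[...,1]-.109)
    m=(r<.07)&(r>.03)&(X[...,2]>.09)&(X[...,2]<.118)
    q=X[m];A=np.c_[q[:,:2]-[.5263,.109],np.ones(len(q))]
    s,_,_,_=np.linalg.lstsq(A,q[:,2],rcond=None);print(t,m.sum(),"tilt",s[:2].round(4),"z",s[2].round(5),"med",np.median(q[:,2]).round(5))
    for k,P in enumerate([(.5844,.1704),(.4645,.1667),(.4681,.0481),(.5877,.0516)]):
        dist=np.hypot(X[...,0]-P[0],X[...,1]-P[1]);g=a["p"].astype(int).sum(2)
        m=(dist<.03)&(dist>.008)&(X[...,2]>.13)&(X[...,2]<.152)
        print(k+1,"bar top z",np.median(X[m][:,2]).round(4),m.sum())
E
```

```text
t 28.13 pos [ 0.5888 -0.2121  0.3978] psi [1.7991e+02 1.2000e-01 2.7390e+01] w 0.0378 F [-1.  -0.4 -0.1] T [ 0.05  0.04 -0.02] q [-0.44  0.26  1.19 -0.    1.7   0.66]
inc [ 1.205 -2.347  0.747] [0.001 0.001 0.549]
1 147 [583.9 170.5] [16.3 63.6] dir 118.2 turned rad 1.542
2 149 [465.2 166.3] [62.2 16. ] dir 27.9 turned rad 1.507
3 110 [468.9  47.5] [61.7 14.6] dir 73.8 turned rad 1.481
4 137 [587.4  51.4] [14.8 63.4] dir 161.4 turned rad 1.534
top0 871 tilt [0.0026 0.0037] z 0.11501 med 0.11539
1 bar top z 0.1443 112
2 bar top z 0.1446 109
3 bar top z 0.1447 108
4 bar top z 0.1449 107
t9 1525 tilt [0.0042 0.0003] z 0.11348 med 0.11393
1 bar top z 0.1408 108
2 bar top z 0.1401 110
3 bar top z 0.1404 107
4 bar top z 0.1407 101
```

View pics/t9c.png

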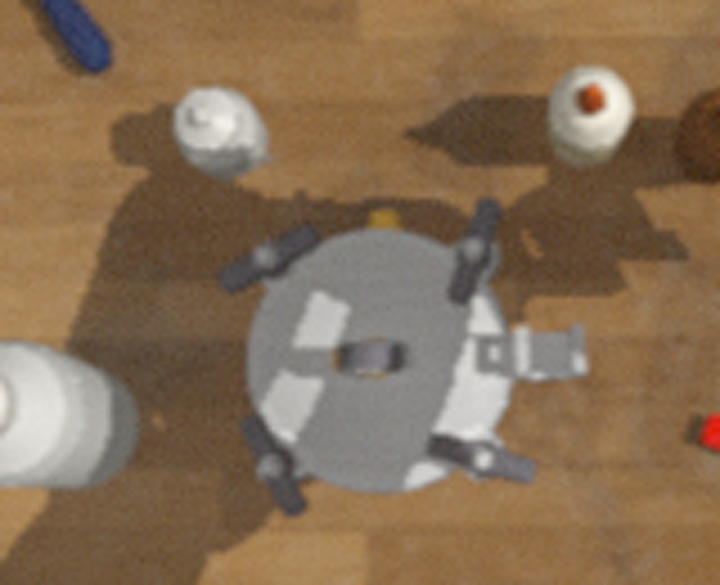

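View pics/s9c.png

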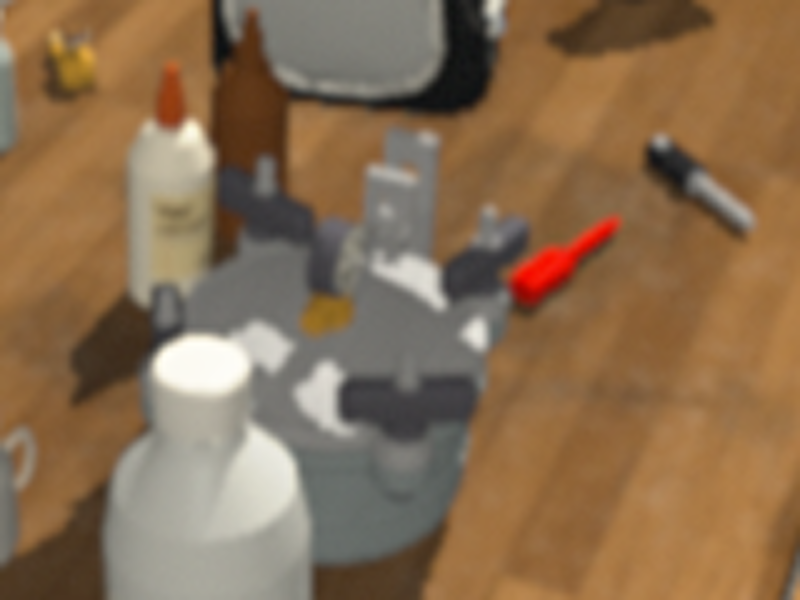

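All four bars were stopped by a sharp rise in torque. They read 1.48 to 1.54 rad from the start picture, and the bar tops sank about 3.5 to 4.5 mm. The side crop shows the lid level and both bottles standing. Next I measure the pin, the black one at side px (340,187).

Run:
```python
from h import *
a=np.load("top0.npz");p,d=a["p"],a["d"]
hsv=cv2.cvtColor(p,cv2.COLOR_RGB2HSV).astype(int)
m=np.zeros((384,512),np.uint8);roi=np.zeros_like(m);roi[228:270,334:372]=1
m=((hsv[...,1]<70)&(roi>0)).astype(np.uint8)
n,l,s,c=cv2.connectedComponentsWithStats(m);k=1+np.argmax(s[1:,4]);print(s[k])
uv=np.argwhere(l==k)[:,::-1]
q=np.array([ray("top",u,v,.012)[:2] for u,v in uv])
print(cv2.minAreaRect((q*1000).astype(np.float32)))
w,e=np.linalg.eigh(np.cov(q.T));ax=e[:,1]*np.sign(-e[0,1]);print("axis deg",np.degrees(np.arctan2(ax[1],ax[0])),q.mean(0))
t=(q-q.mean(0))@ax;print(t.min(),t.max());
n2=np.array([-ax[1],ax[0]])
pv=p.max(2)[uv[:,1],uv[:,0]]
for lo in np.arange(t.min(),t.max(),.006):
    mm=(t>=lo)&(t<lo+.006);s_=(q-q.mean(0))[mm]@n2;print((lo*1000).round(1),mm.sum(),(s_.min()*1000).round(1),(s_.max()*1000).round(1),pv[mm].mean().round())
tip=q.mean(0)+ax*(t.max());print("tip",tip,"handle from tip",tip-ax*.08)
butt=q.mean(0)+ax*(t.min());print("handle from butt",butt+ax*.023)
from bench import robot
o=robot.get_obs();print(o["tool_pos"])
```

```text
[341 235  24  29 177]
((416.9480285644531, -250.12538146972656), (18.021055221557617, 102.39747619628906), 51.702701568603516)
axis deg 141.20934422013144 [ 0.41934039 -0.25278111]
-0.04768294790740265 0.054729650526575906
-47.7 10 -6.0 8.0 137.0
-41.7 12 -8.3 7.5 118.0
-35.7 12 -7.6 7.0 71.0
-29.7 14 -9.9 7.6 67.0
-23.7 11 -7.0 7.1 70.0
-17.7 13 -7.5 8.3 67.0
-11.7 10 -4.6 7.8 67.0
-5.7 13 -7.3 7.2 114.0
0.3 9 -6.2 4.0 147.0
6.3 10 -5.0 5.7 156.0
12.3 8 -5.5 4.6 156.0
18.3 9 -6.0 5.8 153.0
24.3 10 -5.4 5.3 156.0
30.3 9 -5.9 5.9 153.0
36.3 10 -6.4 5.4 154.0
42.3 9 -5.2 6.6 164.0
48.3 7 -4.0 3.8 159.0
54.3 1 -0.6 -0.6 170.0
tip [ 0.37668191 -0.21849426] handle from tip [ 0.43903712 -0.2686124 ]
handle from butt [ 0.43857927 -0.2682444 ]
[ 0.58833103 -0.20931374  0.39796673]
```

```bash
python3 go.py .4388,-.2684 .25 141.5
python3 - <<'E'
from h import *
a=np.load("top0.npz");X=cloud("top",a["p"],a["d"])
r=np.hypot(X[...,0]-.4388,X[...,1]+.2684);print(np.sort(X[r<.008][:,2]).round(4))
a=np.load("s9.npz");X=cloud("side",a["p"],a["d"])
r=np.hypot(X[...,0]-.4388,X[...,1]+.2684);print(np.sort(X[r<.01][:,2]).round(4))
print(px("side",[.4388,-.2684,.012]),px("side",[.377,-.2185,.008]))
E
```

```text
t 28.23 pos [ 0.5883 -0.2093  0.398 ] psi [-1.7991e+02  8.0000e-02  2.7160e+01] w 0.0371 F [-0.   0.2 -0.5] T [ 0.03 -0.   -0.02] q [-0.43  0.26  1.19 -0.    1.7   0.66]
inc [-1.598 -0.155  1.482] [-0.002 -0.    -1.27 ]
[0.012  0.0125 0.0137 0.0137 0.0146 0.0147 0.0153 0.0153 0.0155 0.0158
 0.0162 0.0168 0.0172 0.0173 0.0176 0.0178 0.0181 0.0187 0.0189 0.019
 0.0199 0.021  0.0226]
[-0.0012  0.0138  0.0141  0.0145  0.0153  0.0155  0.0158  0.016   0.0161
  0.0163  0.0164  0.0166  0.017   0.0187  0.0196]
[334.46929685 181.64310535] [349.50580569 195.1689801 ]
```

{"op": "move_arm", "data": {"increments": [[[0.6, -0.33, -0.08, 0, 0, 0, -0.62], [0.6, -0.66, -0.15, 0, 0, 0, -0.62], [0.6, -1, -0.15, 0, 0, 0, -0.62], [0.6, -1, -0.15, 0, 0, 0, -0.62], [0.6, -1, -0.15, 0, 0, 0, -0.62], [0.6, -1, -0.15, 0, 0, 0, -0.62], [0.6, -1, -0.15, 0, 0, 0, -0.62], [0.6, -1, -0.15, 0, 0, 0, -0.62]]]}}

```text
time: 28.9
tool_pos: [0.492, -0.2381, 0.3999]
ee_rot: [3.141, -0.001, 1.457]
wrist_force: [-0.1, -0.3, -1.0]
width: 0.0566
```

{"op": "move_arm", "data": {"increments": [[[0.6, 0, 0, 0.3, 0, 0, -0.63], [0.6, 0, 0, 0.6, 0, 0, -0.63], [0.6, 0, 0, 0.9, 0, 0, -0.63], [0.6, 0, 0, 1, 0, 0, -0.63], [0.6, 0, 0, 1, 0, 0, -0.63], [0.6, 0, 0, 1, 0, 0, -0.63], [0.6, 0, 0, 1, 0, 0, -0.63], [0.6, 0, 0, 1, 0, 0, -0.63]]]}}

```text
time: 29.57
tool_pos: [0.4922, -0.238, 0.2996]
ee_rot: [3.141, -0.0, 2.447]
wrist_force: [-0.0, 0.7, 0.5]
width: 0.0563
```

```bash
python3 go.py .4388,-.2684 .215 141.5
```

```text
t 29.57 pos [ 0.4922 -0.238   0.2996] psi [ 1.7997e+02 -3.0000e-02  1.4019e+02] w 0.0563 F [-0.   0.7  0.5] T [ 0.03 -0.07  0.07] q [-0.55  0.12  1.54  0.    1.48 -1.43]
inc [ 0.215 -0.576  0.846] [ 0.    -0.    -0.015]
```

{"op": "move_arm", "data": {"increments": [[[0.6, 0.1, -0.3, 0.1, 0, 0, -0.015], [0.6, 0.215, -0.576, 0.2, 0, 0, -0.015], [0.6, 0.215, -0.576, 0.4, 0, 0, -0.015], [0.6, 0.215, -0.576, 0.6, 0, 0, -0.015], [0.6, 0.215, -0.576, 0.75, 0, 0, -0.015], [0.6, 0.215, -0.576, 0.82, 0, 0, -0.015], [0.6, 0.215, -0.576, 0.85, 0, 0, -0.015], [0.6, 0.215, -0.576, 0.85, 0, 0, -0.015]]]}}

```text
time: 30.23
tool_pos: [0.4388, -0.269, 0.2145]
ee_rot: [3.141, -0.001, 2.465]
wrist_force: [0.7, -0.5, 0.7]
width: 0.0563
```

```bash
python3 go.py .4388,-.2684 .2025 141.5
python3 - <<'E'
from h import *
p,d=snap("side","s10");cv2.imwrite("pics/s10c.png",cv2.resize(p[110:220,270:410,::-1],None,fx=5,fy=5,interpolation=cv2.INTER_CUBIC))
E
```

```text
t 30.23 pos [ 0.4388 -0.269   0.2145] psi [ 1.7999e+02 -4.0000e-02  1.4123e+02] w 0.0563 F [ 0.7 -0.5  0.7] T [ 0.02 -0.13 -0.03] q [-0.66  0.13  1.72  0.    1.3  -1.55]
inc [0.003 0.004 0.12 ] [ 0.    -0.    -0.003]
```

View pics/s10c.png

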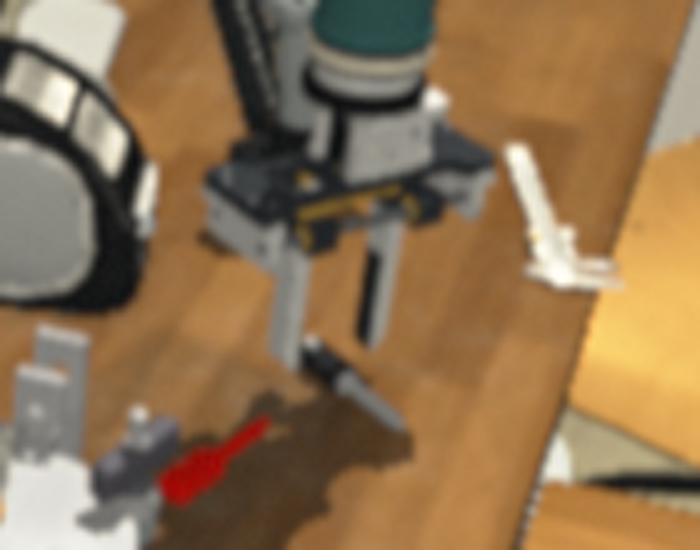

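The fingers straddle the black handle, which is at crop (330,360). I lower and close.

{"op": "move_arm", "data": {"increments": [[[0.5, 0, 0, 0.06, 0, 0, 0], [0.4, 0, 0, 0.12, 0, 0, 0], [0.3, 0, 0, 0.12, 0, 0, 0], [0.1, 0, 0, 0.12, 0, 0, 0], [0, 0, 0, 0.12, 0, 0, 0], [0, 0, 0, 0.12, 0, 0, 0], [0, 0, 0, 0.12, 0, 0, 0], [0, 0, 0, 0.12, 0, 0, 0]]]}}

```text
time: 30.95
tool_pos: [0.4388, -0.2699, 0.2029]
ee_rot: [3.142, 0.001, 2.464]
wrist_force: [0.7, -0.8, -0.4]
width: 0.0218
```

```bash
python3 go.py .4388,-.2684 .2025 141.5
```

```text
t 30.95 pos [ 0.4388 -0.2699  0.2029] psi [1.800e+02 3.000e-02 1.412e+02] w 0.0218 F [ 0.7 -0.8 -0.4] T [-0.01 -0.17  0.04] q [-0.66  0.14  1.73 -0.    1.27 -1.56]
inc [0.01  0.012 0.004] [ 0.     0.    -0.003]
```

Run:
```python
from h import *
for t in("top0","t9"):
    a=np.load(t+".npz");X=cloud("top",a["p"],a["d"])
    for nm,lo,hi,zl in(("bracket",-.03,-.001,.145),("ear",.012,.032,.138)):
        m=(abs(X[...,0]-.53)<.03)&(X[...,1]>lo)&(X[...,1]<hi)&(X[...,2]>zl)&(X[...,2]<.17)
        q=X[m];uv=np.argwhere(m)
        print(t,nm,m.sum(),q.mean(0).round(4),q.min(0).round(4),q.max(0).round(4),"u",uv[:,1].min(),uv[:,1].max(),"v",uv[:,0].min(),uv[:,0].max())
print(ray("top",268.4,207.4,.155))
# predicted corners of bracket top outer edge
th=.028;R=np.array([[np.cos(th),-np.sin(th)],[np.sin(th),np.cos(th)]])
for P in((-.014,-.121),(.014,-.121),(.014,-.115),(-.014,-.115)):
    w=np.array([.5261,.1089])+R@P;print(P,w,px("top",[*w,.155]),px("side",[*w,.155]))
w=np.array([.5261,.1089])+R@[0,-.121];print(w)
p=np.load("t9.npz")["p"];cv2.imwrite("pics/br.png",cv2.resize(p[190:225,235:280,::-1],None,fx=14,fy=14,interpolation=cv2.INTER_NEAREST))
p=np.load("s9.npz")["p"];cv2.imwrite("pics/brs.png",cv2.resize(p[165:215,260:310,::-1],None,fx=12,fy=12,interpolation=cv2.INTER_NEAREST))
```

```text
top0 bracket 27 [ 0.5286 -0.0079  0.1555] [ 0.5172 -0.0111  0.151 ] [ 0.5427 -0.0059  0.1601] u 267 269 v 202 212
top0 ear 22 [0.5299 0.0237 0.1538] [0.5175 0.0219 0.1512] [0.5407 0.0271 0.1567] u 254 256 v 203 212
t9 bracket 27 [ 0.5286 -0.0079  0.1556] [ 0.5172 -0.0111  0.1529] [ 0.5426 -0.0058  0.1585] u 267 269 v 202 212
t9 ear 23 [0.5304 0.0238 0.1501] [0.5177 0.022  0.1462] [0.5409 0.0271 0.1539] u 254 256 v 203 212
[ 0.52896731 -0.00954091  0.155     ]
(-0.014, -0.121) [ 0.51549304 -0.01244452] [269.5944592  212.68985646] [287.41931727 177.42265669]
(0.014, -0.121) [ 0.54348207 -0.01166062] [269.17665343 201.70340118] [277.44353393 175.17483137]
(0.014, -0.115) [ 0.54331409 -0.00566297] [266.82324812 201.78598158] [276.6679364 176.2798275]
(-0.014, -0.115) [ 0.51532507 -0.00644687] [267.2343872  212.77187861] [286.68138735 178.54678698]
[ 0.52948756 -0.01205257]
```

View pics/br.png

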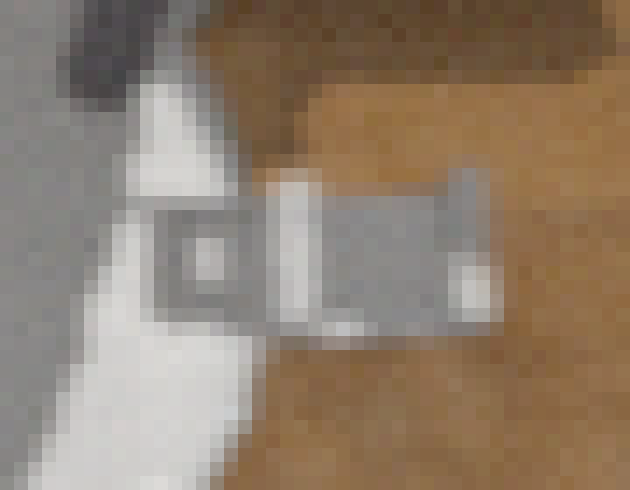

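View pics/brs.png

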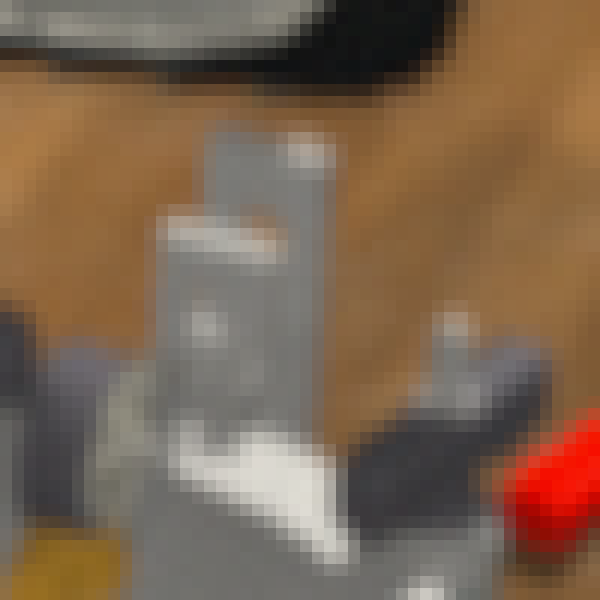

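The bracket's top edge measures x 0.529 and the lid's ear has sunk 3.7 mm, so the lid is seated. I lift the pin and align it outside the bracket.

{"op": "move_arm", "data": {"increments": [[[0, 0, 0, -0.2, 0, 0, 0], [0, 0, 0, -0.5, 0, 0, 0], [0, 0, 0, -0.8, 0, 0, 0], [0, 0, 0, -1, 0, 0, 0], [0, 0, 0, -1, 0, 0, 0]]]}}

```text
time: 31.37
tool_pos: [0.4398, -0.2706, 0.3082]
ee_rot: [3.142, 0.011, 2.465]
wrist_force: [1.0, -0.6, 0.6]
width: 0.0218
```

```bash
python3 go.py .5323,-.118 .3269 91.6
```

```text
t 31.37 pos [ 0.4398 -0.2706  0.3082] psi [180.     0.61 141.21] w 0.0218 F [ 1.  -0.6  0.6] T [-0.05 -0.18  0.06] q [-0.66  0.05  1.6  -0.    1.48 -1.56]
inc [ 0.233  1.769 -0.189] [0.003 0.006 0.551]
```

{"op": "move_arm", "data": {"increments": [[[0, 0.05, 0.2, -0.15, 0, 0, 0.07], [0, 0.08, 0.4, -0.24, 0, 0, 0.15], [0, 0.1, 0.6, -0.24, 0, 0, 0.23], [0, 0.15, 0.8, -0.24, 0, 0, 0.31], [0, 0.2, 1, -0.24, 0, 0, 0.39], [0, 0.23, 1, -0.24, 0, 0, 0.47], [0, 0.23, 1, -0.24, 0, 0, 0.55], [0, 0.23, 1, -0.24, 0, 0, 0.55]]]}}

```text
time: 32.03
tool_pos: [0.4833, -0.1768, 0.3246]
ee_rot: [-3.139, -0.001, 1.599]
wrist_force: [0.1, -0.9, -1.6]
width: 0.0214
```

```bash
python3 go.py .5323,-.118 .3269 91.6
```

```text
t 32.03 pos [ 0.4833 -0.1768  0.3246] psi [-1.7984e+02 -7.0000e-02  9.1640e+01] w 0.0214 F [ 0.1 -0.9 -1.6] T [-0.04 -0.07 -0.02] q [-0.46  0.04  1.58 -0.    1.52 -0.49]
inc [ 0.574  0.507 -0.023] [-0.002 -0.001  0.   ]
```

{"op": "move_arm", "data": {"increments": [[[0, 0.2, 0.25, -0.02, 0, 0, 0], [0, 0.4, 0.5, -0.02, 0, 0, 0], [0, 0.57, 0.507, -0.02, 0, 0, 0], [0, 0.57, 0.507, -0.02, 0, 0, 0], [0, 0.57, 0.507, -0.02, 0, 0, 0]]]}}

```text
time: 32.45
tool_pos: [0.5323, -0.1186, 0.3273]
ee_rot: [-3.139, -0.0, 1.604]
wrist_force: [-0.3, -0.4, -0.8]
width: 0.0213
```

```bash
python3 - <<'E'
from h import *
p,d=snap("top","t11");cv2.imwrite("pics/t11c.png",cv2.resize(p[170:250,240:340,::-1],None,fx=8,fy=7.5 and 8,interpolation=cv2.INTER_CUBIC)[:600])
p,d=snap("side","s11");cv2.imwrite("pics/s11c.png",cv2.resize(p[140:220,240:340,::-1],None,fx=7,fy=7,interpolation=cv2.INTER_CUBIC))
E
python3 go.py .5323,-.118 .3269 91.6
```

```text
t 32.55 pos [ 0.532  -0.1197  0.3279] psi [-1.7992e+02  2.0000e-02  9.1740e+01] w 0.0214 F [ 0.5  0.3 -1.1] T [-0.03 -0.06  0.02] q [-0.32  0.1   1.5  -0.    1.53 -0.36]
inc [0.016 0.003 0.01 ] [-0.001  0.     0.002]
```

View pics/t11c.png

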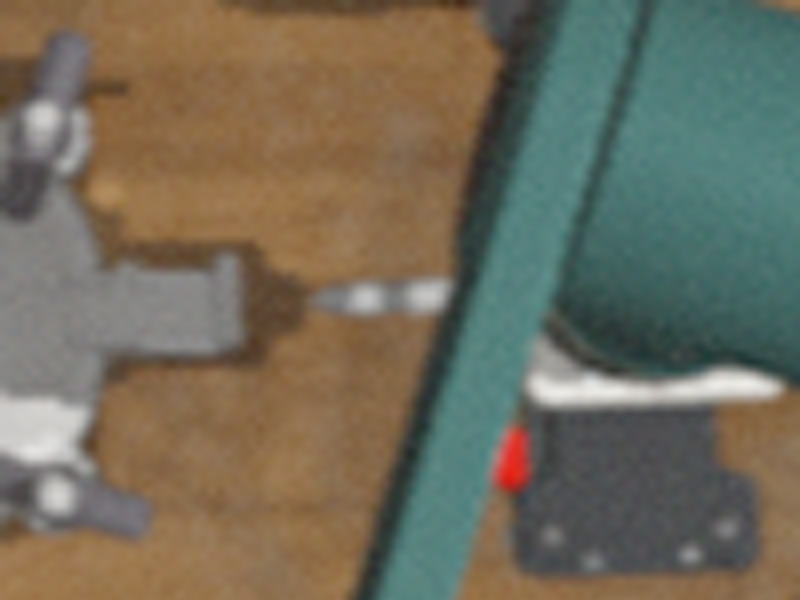

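View pics/s11c.png

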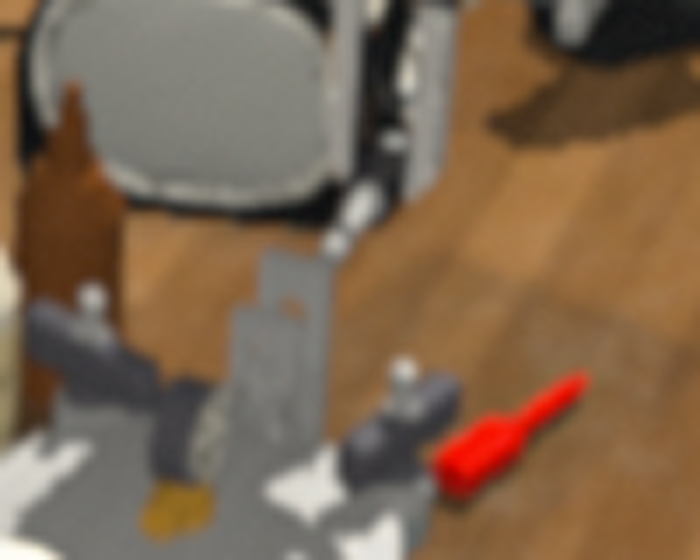

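Run:
```python
from h import *
a=np.load("t11.npz");p,d=a["p"],a["d"];X=cloud("top",p,d)
hsv=cv2.cvtColor(p,cv2.COLOR_RGB2HSV)
m=np.zeros((384,512),bool);m[198:216,277:296]=1
m&=(hsv[...,1]<70)&(p.max(2)>85)&(X[...,2]>.10)
uv=np.argwhere(m)
for u in sorted(set(uv[:,1])):
    v=uv[uv[:,1]==u][:,0];x=[ray("top",u,w,.132) for w in v];print(u,v.min(),v.max(),np.mean([q[0] for q in x]).round(4),x[0][1].round(4),np.median(X[v,u,2]).round(4), np.mean(X[v,u,0]).round(4))
# bracket by saturation mask in this picture
m=np.zeros((384,512),bool);m[196:220,266:270]=1
m&=(hsv[...,1]<60)
uv=np.argwhere(m)
for u in sorted(set(uv[:,1])):
    v=uv[uv[:,1]==u][:,0];print("br",u,v.min(),v.max(),ray("top",u,(v.min()+v.max())/2,.155).round(4))
a=np.load("s11.npz")["p"]
print("side px hole pred",px("side",[.5295,-.012,.132]),"tip pred from tool",px("side",[.532-.0023,-.1197+.08,.132]), px("top",[.532-.0023,-.1197+.08,.132]))
```

```text
279 207 208 0.5298 -0.0376 0.1348 0.5297
280 206 208 0.5311 -0.0402 0.1338 0.531
281 206 208 0.5311 -0.0428 0.1363 0.5308
282 206 208 0.5311 -0.0454 0.136 0.5308
283 206 208 0.5311 -0.048 0.1371 0.5308
284 205 208 0.5324 -0.0507 0.135 0.5321
285 205 208 0.5323 -0.0533 0.1368 0.5321
286 205 208 0.5323 -0.0559 0.1376 0.532
287 205 208 0.5323 -0.0585 0.1381 0.532
288 205 208 0.5323 -0.0611 0.1352 0.532
289 205 208 0.5323 -0.0637 0.1368 0.532
290 205 208 0.5323 -0.0663 0.1354 0.532
291 205 208 0.5322 -0.0688 0.1356 0.532
292 205 208 0.5322 -0.0714 0.1361 0.532
293 205 208 0.5322 -0.074 0.138 0.5319
294 205 209 0.5309 -0.0766 0.1375 0.5273
295 205 208 0.5322 -0.0792 0.4516 0.5179
br 266 203 214 [ 0.5262 -0.0034  0.155 ]
br 267 202 214 [ 0.5275 -0.006   0.155 ]
br 268 202 213 [ 0.5287 -0.0085  0.155 ]
br 269 202 213 [ 0.5287 -0.0111  0.155 ]
side px hole pred [281.9965449  183.55782773] tip pred from tool [285.57288286 178.49992184] [279.81802398 207.55130993]
```

Tip measured at y ≈ -0.038, height 0.132 and within about 1 mm of the hole's line. The collar end and shank point straight at the bracket hole at crop (292,305) in the side view. I advance gently and watch the force.

{"op": "move_arm", "data": {"increments": [[[0, 0.06, -0.003, 0.01, 0, 0, 0], [0, 0.12, -0.003, 0.01, 0, 0, 0], [0, 0.18, -0.003, 0.01, 0, 0, 0], [0, 0.24, -0.003, 0.01, 0, 0, 0], [0, 0.29, -0.003, 0.01, 0, 0, 0], [0, 0.34, -0.003, 0.01, 0, 0, 0], [0, 0.34, -0.003, 0.01, 0, 0, 0]]]}}

```text
time: 33.13
tool_pos: [0.5311, -0.0839, 0.3278]
ee_rot: [3.141, -0.0, 1.602]
wrist_force: [-1.1, -0.5, -1.8]
width: 0.0218
```

```bash
python3 go.py .530,-.0385 .3269 91.6
```

```text
t 33.13 pos [ 0.5311 -0.0839  0.3278] psi [ 1.7999e+02 -2.0000e-02  9.1780e+01] w 0.0218 F [-1.1 -0.5 -1.8] T [-0.08 -0.11 -0.01] q [-0.26  0.09  1.52  0.    1.53 -0.29]
inc [0.454 0.003 0.009] [ 0.    -0.     0.002]
```

No contact force with the tip about 8 mm inside the bracket. I continue through to the ear.

{"op": "move_arm", "data": {"increments": [[[0, 0.05, 0, 0.005, 0, 0, 0], [0, 0.1, 0, 0.005, 0, 0, 0], [0, 0.15, 0, 0.005, 0, 0, 0], [0, 0.2, 0, 0.005, 0, 0, 0], [0, 0.25, 0, 0.005, 0, 0, 0], [0, 0.3, 0, 0.005, 0, 0, 0], [0, 0.3, 0, 0.005, 0, 0, 0]]]}}

```text
time: 33.72
tool_pos: [0.5302, -0.0541, 0.3272]
ee_rot: [3.141, -0.0, 1.602]
wrist_force: [-0.2, -0.5, -0.6]
width: 0.0217
```

```bash
python3 go.py .530,-.0385 .3269 91.6;  python3 - <<'E'
from h import *
p,d=snap("side","s12");cv2.imwrite("pics/s12c.png",cv2.resize(p[140:220,240:340,::-1],None,fx=7,fy=7,interpolation=cv2.INTER_CUBIC))
E
```

```text
t 33.72 pos [ 0.5302 -0.0541  0.3272] psi [ 1.7999e+02 -2.0000e-02  9.1770e+01] w 0.0217 F [-0.2 -0.5 -0.6] T [-0.06 -0.09  0.  ] q [-0.21  0.08  1.54  0.    1.53 -0.24]
inc [0.156 0.003 0.003] [ 0.    -0.     0.002]
```

View pics/s12c.png

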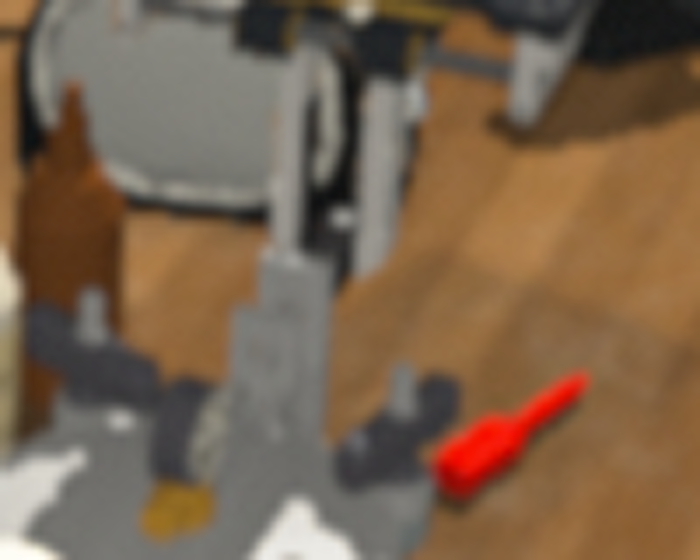

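The shank is through the bracket and into the ear without force. I push until the collar meets the bracket.

{"op": "move_arm", "data": {"increments": [[[0, 0.05, 0, 0, 0, 0, 0], [0, 0.1, 0, 0, 0, 0, 0], [0, 0.13, 0, 0, 0, 0, 0], [0, 0.14, 0, 0, 0, 0, 0], [0, 0.15, 0, 0, 0, 0, 0], [0, 0.15, 0, 0, 0, 0, 0]]]}}

```text
time: 34.27
tool_pos: [0.5298, -0.0399, 0.3272]
ee_rot: [3.142, 0.0, 1.601]
wrist_force: [-0.4, -0.2, -1.2]
width: 0.0217
```

{"op": "move_arm", "data": {"increments": [[[0, 0.01, 0, 0, 0, 0, 0], [0, 0.02, 0, 0, 0, 0, 0], [0, 0.02, 0, 0, 0, 0, 0]]]}}

```text
time: 34.52
tool_pos: [0.5297, -0.0389, 0.3273]
ee_rot: [3.142, 0.003, 1.6]
wrist_force: [-0.0, -4.7, -1.9]
width: 0.0215
```

```bash
python3 go.py .530,-.0385 .3269 91.6
```

```text
t 34.52 pos [ 0.5297 -0.0389  0.3273] psi [180.     0.19  91.66] w 0.0215 F [-0.  -4.7 -1.9] T [-1.05 -0.    0.02] q [-0.18  0.07  1.54 -0.    1.53 -0.21]
inc [0.004 0.003 0.004] [0.    0.002 0.001]
```

{"op": "move_arm", "data": {"increments": [[[0, 0.01, 0, 0, 0, 0, 0], [0, 0.015, 0, 0, 0, 0, 0], [0, 0.015, 0, 0, 0, 0, 0]]]}}

```text
time: 34.77
tool_pos: [0.5297, -0.0384, 0.3273]
ee_rot: [3.141, 0.006, 1.599]
wrist_force: [-0.0, -8.1, -1.3]
width: 0.0216
```

```bash
python3 go.py .530,-.0385 .3269 91.6;  python3 - <<'E'
from h import *
p,d=snap("side","s13");cv2.imwrite("pics/s13c.png",cv2.resize(p[140:220,240:340,::-1],None,fx=7,fy=7,interpolation=cv2.INTER_CUBIC))
E
```

```text
t 34.77 pos [ 0.5297 -0.0384  0.3273] psi [179.99   0.34  91.62] w 0.0216 F [-0.  -8.1 -1.3] T [-1.65 -0.1   0.04] q [-0.18  0.07  1.54 -0.01  1.53 -0.21]
inc [-0.001  0.003  0.004] [0.    0.004 0.   ]
```

View pics/s13c.png

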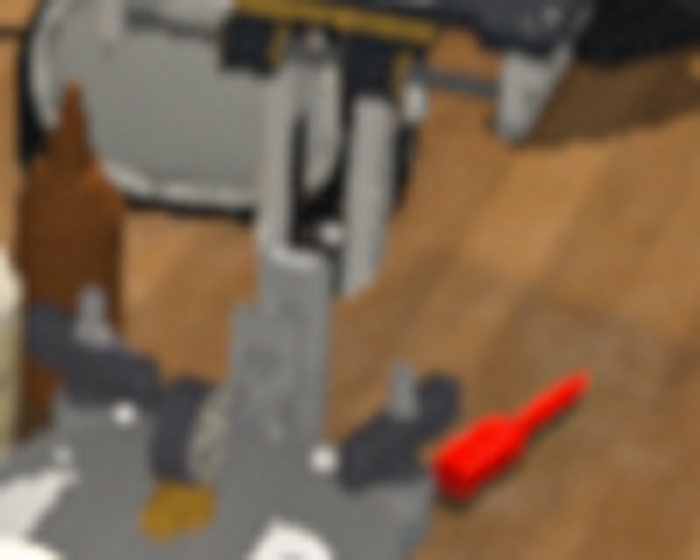

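8 N along the insertion axis at exactly the expected collar position. The tip is well past the ear. I relax the push, open and retreat upwards.

{"op": "move_arm", "data": {"increments": [[[0, -0.015, 0, 0, 0, 0, 0], [0, -0.015, 0, 0, 0, 0, 0], [0.3, -0.015, 0, 0, 0, 0, 0], [0.45, -0.015, 0, 0, 0, 0, 0], [0.45, -0.015, 0, 0, 0, 0, 0], [0.45, -0.015, 0, 0, 0, 0, 0], [0.45, -0.015, 0, 0, 0, 0, 0]]]}}

```text
time: 35.4
tool_pos: [0.5297, -0.0376, 0.3273]
ee_rot: [3.141, -0.001, 1.601]
wrist_force: [-0.4, -0.6, 0.5]
width: 0.0421
```

{"op": "move_arm", "data": {"increments": [[[0.45, 0, 0, -0.1, 0, 0, 0], [0.45, 0, 0, -0.3, 0, 0, 0], [0.45, 0, 0, -0.6, 0, 0, 0], [0.45, 0, 0, -0.8, 0, 0, 0], [0.45, 0, 0, -0.8, 0, 0, 0]]]}}

```text
time: 35.82
tool_pos: [0.5302, -0.0379, 0.4138]
ee_rot: [3.131, 0.002, 1.601]
wrist_force: [-0.5, -0.5, 0.7]
width: 0.0423
```

{"op": "move_arm", "data": {"increments": [[[0.45, -1, 0, 0, 0, 0, 0], [0.45, -1, 0, 0, 0, 0, 0], [0.45, -1, 0, 0, 0, 0, 0], [0.45, -1, 0, 0, 0, 0, 0]]]}}

```text
time: 36.15
tool_pos: [0.5325, -0.141, 0.4061]
ee_rot: [-3.14, 0.001, 1.596]
wrist_force: [-0.9, 0.2, 0.4]
width: 0.0427
```

{"op": "move_arm", "data": {"increments": [[[0.45, -1, 0, 0, 0, 0, 0], [0.45, -1, 0, 0, 0, 0, 0], [0.45, -1, 0, 0, 0, 0, 0], [0.45, -1, 0, 0, 0, 0, 0]]]}}

```text
time: 36.48
tool_pos: [0.5355, -0.2403, 0.4059]
ee_rot: [-3.14, -0.0, 1.597]
wrist_force: [0.5, 0.9, 0.4]
width: 0.0425
```

{"op": "move_arm", "data": {"increments": [[[0.45, -0.8, 0, 0, 0, 0, 0], [0.45, -0.8, 0, 0, 0, 0, 0], [0.45, -0.8, 0, 0, 0, 0, 0], [0.45, -0.8, 0, 0, 0, 0, 0]]]}}

```text
time: 36.82
tool_pos: [0.5383, -0.3177, 0.4061]
ee_rot: [-3.141, -0.003, 1.6]
wrist_force: [-0.8, 0.3, 0.9]
width: 0.0424
```

```bash
python3 bars.py t14; python3 go.py 3 .325 74
python3 - <<'E'
from h import *
p,d=snap("side","s14");cv2.imwrite("pics/s14c.png",cv2.resize(p[140:270,200:340,::-1],None,fx=5,fy=4.6,interpolation=cv2.INTER_CUBIC))
a=np.load("t14.npz");X=cloud("top",a["p"],a["d"])
m=(abs(X[...,0]-.53)<.03)&(X[...,1]>-.1)&(X[...,1]<-.014)&(X[...,2]>.08)&(X[...,2]<.17)
q=X[m];print("pin handle cloud",len(q),q.min(0).round(4),q.max(0).round(4),q.mean(0).round(4))
m=(abs(X[...,0]-.53)<.012)&(X[...,1]>.028)&(X[...,1]<.05)&(X[...,2]>.12)&(X[...,2]<.145)
q=X[m];print("tip inside",len(q),q.max(0) if len(q) else "")
E
```

```text
1 115 [583.8 170.4] [15.7 63.6] dir 118.4 turned rad 1.539
2 122 [465.2 166.3] [62.2 16. ] dir 28.2 turned rad 1.502
3 109 [468.9  47.5] [61.7 14.6] dir 74.1 turned rad 1.475
4 138 [587.4  51.4] [14.8 63.4] dir 161.9 turned rad 1.525
t 36.87 pos [ 0.5384 -0.3167  0.4067] psi [-1.7997e+02 -1.3000e-01  9.1730e+01] w 0.0424 F [ 0.7  0.3 -0.6] T [ 0.02 -0.09  0.01] q [-0.62  0.26  1.17  0.    1.71 -0.65]
inc [ 3.666 -0.592  0.825] [-0.001 -0.001  0.197]
pin handle cloud 150 [ 0.5206 -0.0585  0.128 ] [ 0.5417 -0.0141  0.142 ] [ 0.5311 -0.0363  0.1358]
tip inside 35 [0.54007286 0.0430743  0.14234924]
```

View pics/t14c.png

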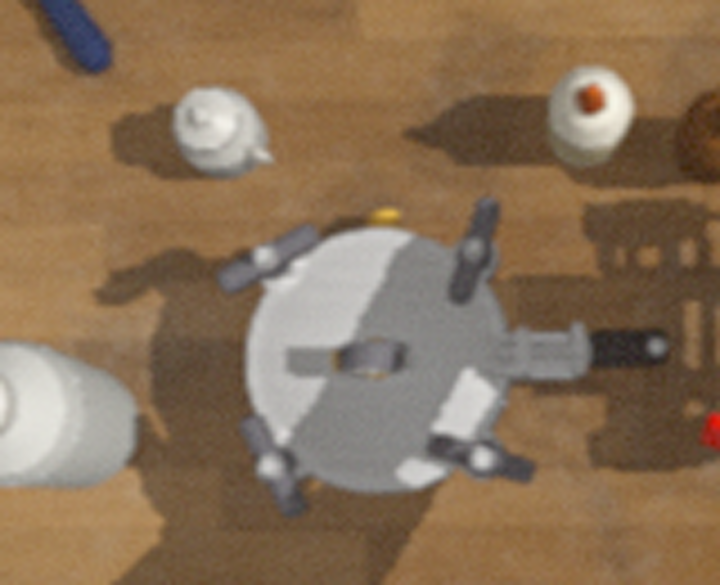

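View pics/s14c.png

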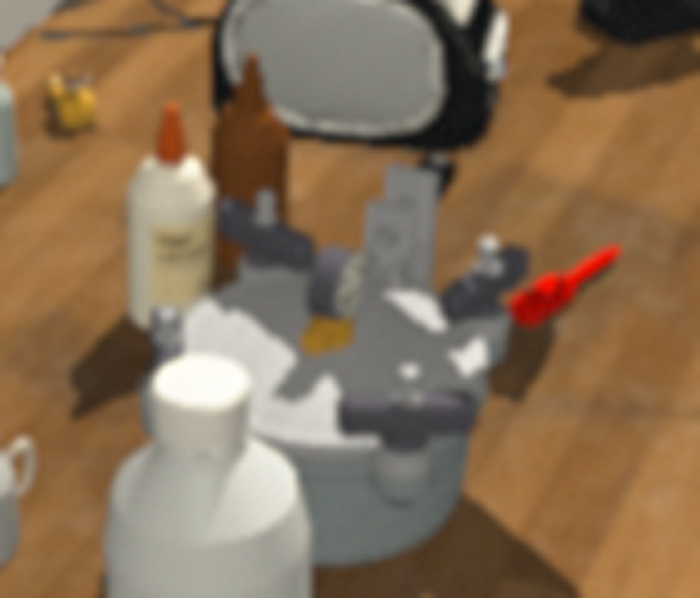

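The pin is home: its handle cloud spans y -0.0585 to -0.014 and its tip shows at y 0.043. The lid is flat and both bottles are in place. The bars read 1.48 to 1.54 rad against a nominal 1.6, so I use the spare time to test the lowest one, screw 3, by gripping it again.

{"op": "move_arm", "data": {"increments": [[[0.4, 0.9165, -0.148, 0, 0, 0, 0], [0.4, 0.9165, -0.148, 0, 0, 0, 0], [0.4, 0.9165, -0.148, 0, 0, 0, 0]]]}}

```text
time: 37.17
tool_pos: [0.5198, -0.2205, 0.4078]
ee_rot: [3.141, -0.004, 1.607]
wrist_force: [0.4, -0.1, -0.6]
width: 0.0381
```

{"op": "move_arm", "data": {"increments": [[[0.4, 0.9165, -0.148, 0, 0, 0, 0], [0.4, 0.9165, -0.148, 0, 0, 0, 0], [0.4, 0.9165, -0.148, 0, 0, 0, 0]]]}}

```text
time: 37.42
tool_pos: [0.5017, -0.1296, 0.4082]
ee_rot: [3.14, -0.003, 1.607]
wrist_force: [1.0, -0.2, 0.3]
width: 0.0379
```

{"op": "move_arm", "data": {"increments": [[[0.4, 0.9165, -0.148, 0, 0, 0, 0], [0.4, 0.9165, -0.148, 0, 0, 0, 0], [0.4, 0.9165, -0.148, 0, 0, 0, 0]]]}}

```text
time: 37.67
tool_pos: [0.4839, -0.0392, 0.4081]
ee_rot: [3.14, -0.003, 1.607]
wrist_force: [-0.4, -0.8, -0.4]
width: 0.0376
```

{"op": "move_arm", "data": {"increments": [[[0.4, 0.9165, -0.148, 0, 0, 0, 0.07], [0.4, 0.9165, -0.148, 0, 0, 0, 0.14], [0.4, 0.9165, -0.148, 0, 0, 0, 0.197], [0.4, 0.9165, -0.148, 0.3, 0, 0, 0.197], [0.4, 0.9165, -0.148, 0.6, 0, 0, 0.197], [0.4, 0.9165, -0.148, 0.8, 0, 0, 0.197], [0.4, 0.9165, -0.148, 0.8, 0, 0, 0.197], [0.4, 0.9165, -0.148, 0.8, 0, 0, 0.197]]]}}

```text
time: 38.33
tool_pos: [0.4676, 0.0472, 0.3266]
ee_rot: [-3.14, 0.001, 1.292]
wrist_force: [0.6, 0.7, -0.3]
width: 0.0375
```

```bash
sed -i "s/'3':(.4681,.0481)/'3':(.4678,.0477)/" go.py; python3 go.py 3 .324 74
```

```text
t 38.33 pos [0.4676 0.0472 0.3266] psi [-1.7989e+02  4.0000e-02  7.4040e+01] w 0.0375 F [ 0.6  0.7 -0.3] T [-0.   -0.11  0.01] q [-0.02 -0.06  1.68 -0.    1.53  0.26]
inc [0.006 0.001 0.026] [-0.001  0.     0.   ]
```

{"op": "move_arm", "data": {"increments": [[[0.3, 0, 0, 0.04, 0, 0, 0], [0.1, 0, 0, 0.04, 0, 0, 0], [0, 0, 0, 0.04, 0, 0, 0], [0, 0, 0, 0.04, 0, 0, 0], [0, 0, 0, 0.04, 0, 0, 0], [0, 0, 0, 0.04, 0, 0, 0], [0, 0, 0, 0.04, 0, 0, 0]]]}}

```text
time: 38.92
tool_pos: [0.4674, 0.047, 0.3246]
ee_rot: [-3.14, -0.0, 1.291]
wrist_force: [-6.1, 1.2, 5.3]
width: 0.0148
```

```bash
python3 go.py 3 .324 74
```

```text
t 38.92 pos [0.4674 0.047  0.3246] psi [-1.7991e+02 -3.0000e-02  7.3960e+01] w 0.0148 F [-6.1  1.2  5.3] T [ 0.19  0.95 -0.14] q [-0.02 -0.06  1.68  0.    1.52  0.26]
inc [0.008 0.002 0.006] [-0.001 -0.    -0.   ]
```

{"op": "move_arm", "data": {"increments": [[[0, 0, 0, 0, 0, 0, 0.02], [0, 0, 0, 0, 0, 0, 0.03], [0, 0, 0, 0, 0, 0, 0.03]]]}}

```text
time: 39.17
tool_pos: [0.4674, 0.047, 0.3245]
ee_rot: [-3.14, -0.0, 1.245]
wrist_force: [-5.1, 0.5, 5.0]
width: 0.0147
```

```bash
python3 go.py 3 .324 74
```

```text
t 39.17 pos [0.4674 0.047  0.3245] psi [-1.7992e+02 -1.0000e-02  7.1330e+01] w 0.0147 F [-5.1  0.5  5. ] T [0.17 0.96 0.46] q [-0.02 -0.06  1.68  0.    1.52  0.31]
inc [0.008 0.002 0.005] [-0.001 -0.    -0.03 ]
```

{"op": "move_arm", "data": {"increments": [[[0, 0, 0, 0, 0, 0, 0.02], [0, 0, 0, 0, 0, 0, 0.04], [0, 0, 0, 0, 0, 0, 0.04]]]}}

```text
time: 39.42
tool_pos: [0.4674, 0.047, 0.3245]
ee_rot: [-3.14, 0.001, 1.182]
wrist_force: [-5.4, -0.5, 5.1]
width: 0.0153
```

```bash
python3 go.py 3 .324 74
```

```text
t 39.42 pos [0.4674 0.047  0.3245] psi [-1.7992e+02  3.0000e-02  6.7740e+01] w 0.0153 F [-5.4 -0.5  5.1] T [0.02 0.95 0.69] q [-0.02 -0.06  1.68 -0.    1.52  0.37]
inc [0.008 0.001 0.005] [-0.001  0.    -0.07 ]
```

The torque rises at once (0.46 N m at +2.7°, 0.69 at +6°) and the bar does not move, so 74° is the hard stop and the nut is home. I release, retreat and make a final check.

{"op": "move_arm", "data": {"increments": [[[0.3, 0, 0, 0, 0, 0, 0], [0.4, 0, 0, 0, 0, 0, 0], [0.4, 0, 0, 0, 0, 0, 0], [0.4, 0, 0, 0, 0, 0, 0], [0.4, 0, 0, -0.4, 0, 0, 0], [0.4, 0, 0, -0.8, 0, 0, 0], [0.4, 0, 0, -0.8, 0, 0, 0]]]}}

```text
time: 40.0
tool_pos: [0.469, 0.0468, 0.4113]
ee_rot: [3.128, -0.005, 1.181]
wrist_force: [1.0, 0.1, 1.5]
width: 0.0379
```

{"op": "move_arm", "data": {"increments": [[[0.4, -1, 0, 0, 0, 0, 0], [0.4, -1, 0, 0, 0, 0, 0], [0.4, -1, 0, 0, 0, 0, 0]]]}}

```text
time: 40.25
tool_pos: [0.429, -0.048, 0.4036]
ee_rot: [3.14, 0.002, 1.18]
wrist_force: [-0.0, -0.7, 0.3]
width: 0.0371
```

{"op": "move_arm", "data": {"increments": [[[0.4, -1, 0, 0, 0, 0, 0], [0.4, -1, 0, 0, 0, 0, 0], [0.4, -1, 0, 0, 0, 0, 0]]]}}

```text
time: 40.5
tool_pos: [0.3906, -0.1412, 0.4033]
ee_rot: [3.14, 0.002, 1.178]
wrist_force: [-0.3, 0.8, -0.3]
width: 0.0371
```

{"op": "move_arm", "data": {"increments": [[[0.4, -1, 0, 0, 0, 0, 0], [0.4, -1, 0, 0, 0, 0, 0], [0.4, -1, 0, 0, 0, 0, 0], [0.4, -1, 0, 0, 0, 0, 0], [0.4, -1, 0, 0, 0, 0, 0]]]}}

```text
time: 40.92
tool_pos: [0.3538, -0.2314, 0.4031]
ee_rot: [3.141, -0.001, 1.179]
wrist_force: [1.1, -0.3, 0.3]
width: 0.0376
```

```bash
python3 bars.py t15; python3 go.py 3 .325 74
python3 - <<'E'
from h import *
p,d=snap("side","s15");cv2.imwrite("pics/s15c.png",cv2.resize(p[140:270,200:340,::-1],None,fx=5,fy=4.6,interpolation=cv2.INTER_CUBIC))
a=np.load("t15.npz");X=cloud("top",a["p"],a["d"])
m=(abs(X[...,0]-.53)<.03)&(X[...,1]>-.1)&(X[...,1]<-.014)&(X[...,2]>.08)&(X[...,2]<.17)
q=X[m];print("pin handle cloud",len(q),q.min(0).round(4),q.max(0).round(4),q.mean(0).round(4))
E
```

```text
1 117 [583.7 170.3] [15.9 63.6] dir 118.3 turned rad 1.541
2 117 [465.  166.9] [62.1 14.9] dir 27.5 turned rad 1.514
3 107 [468.9  47.5] [61.7 14.6] dir 74.5 turned rad 1.468
4 105 [588.2  51.2] [14.8 61.8] dir 160.3 turned rad 1.553
t 40.97 pos [ 0.3541 -0.2306  0.4032] psi [ 1.7998e+02 -4.0000e-02  6.7640e+01] w 0.0374 F [ 0.1  0.9 -0.4] T [ 0.02 -0.01  0.01] q [-0.71 -0.2   1.65  0.    1.69 -0.32]
inc [ 3.006 -0.008  0.783] [ 0.    -0.    -0.071]
pin handle cloud 150 [ 0.5206 -0.0586  0.1254] [ 0.5415 -0.014   0.1425] [ 0.5312 -0.0363  0.1362]
```

View pics/t15c.png

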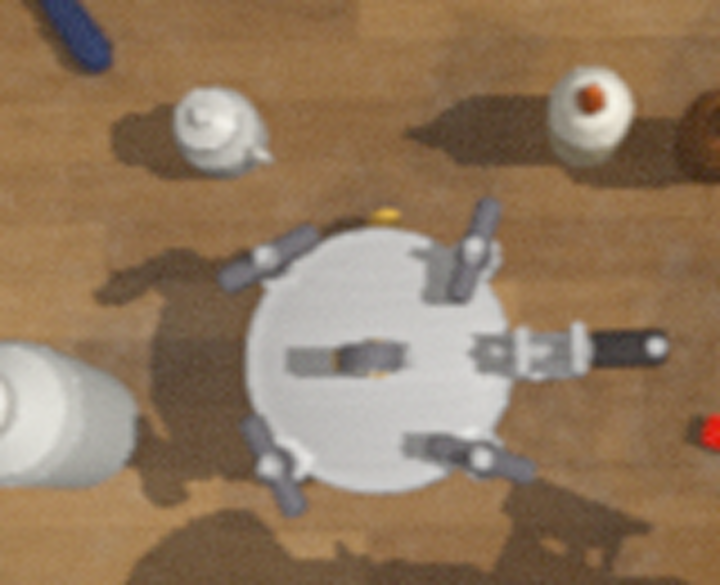

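The final view shows the four bars home, the pin's black handle tight against the bracket at crop (630,347), both bottles where they were, and the arm clear. I hand the job in.

```bash
python3 -c "
from bench import robot
print(robot.close_job())"
```

```text
the job is handed in; nothing more can be done
None
```

The pot is closed, the lock pin is in, and the job is handed in at about 41 s of the 72 allowed. No verdict was reported.

**Screws:** I turned 1, 3, 2, 4 to half way, then 1, 3, 2, 4 down to their stops. At half way, the camera read 0.80 rad for screw 1, 0.81 for 3 and 0.79 for 4. Screw 2 was partly hidden and read about 0.82.

**Lid:** its ear sank 3.7 mm, which matches fully seated, and the lid looks flat in both views.

**Pin:** the black pin went through the bracket and ear almost without force. Its collar then met the bracket with 8 N, where expected. After release the handle centre stands about 24 mm outside the bracket and the tip shows inside the ear.

**Bystanders:** both bottles stand where they were, and the arm is clear of everything.

**One disagreement:** from the first picture the bars read only 1.47 to 1.55 rad turned, not 1.6. Each one stopped at 0.65 to 0.86 N m, far above the 0.2 N m that turns them. I gripped screw 3 again afterwards and the torque rose at once without the bar moving. I take all four as home, probably because they did not start at exactly zero, but I re-tested only screw 3.

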